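Rack the profile samples and shut the bay

ROBOT

A 7-joint arm with a two-finger parallel gripper is mounted at the origin on the work surface. World frame = base frame: x ahead of the robot, y to its left, z up, the work surface at z = 0. Lengths are in m, angles in rad, forces in N, time in s.
With the tool pointing down it reaches from about 0.4 to 0.875 m from the base axis. Payload 19.3 kg.
Tool frame: the origin (TCP) lies between the finger pads; the fingertips stand bot.tcp_to_tips ahead of it and the grasp point (between the pads) lies 3 mm ahead of it (bot.tcp_to_tips is the distance from the TCP to the fingertips, in m); x points along the fingers, y is the direction in which the jaws open and shut, and the axes are right-handed (so a half turn about x gives the same grasp; the last joint's range is limited). The gripper opens to 85 mm and grips with 20 to 120 N. Pads are 22 mm wide; open, the fingers measure 114 mm over their backs; the gripper's body (76 mm by 85 mm) begins 54 mm behind the grasp point. The pads swing forward as they close: fully open they stand 13 mm farther back than shut.
Start: joints at [1.252, 0.521, -0.036, 1.599, 0.021, 1.021, -0.113], TCP at [0.154, -0.606, 0.253] pointing down, gripper open.
Joint ranges: [-2.91, 2.91], [-0.3, 2.13], [-1.5, 1.42], [0.17, 2.43], [-1.26, 4.41], [0.16, 1.93], [-2.52, 2.52]. Speed limits (rad/s): [1.89, 1.89, 2.39, 2.39, 3.01, 3.01, 3.01].

INTERFACE

Orientations are given as [roll, pitch, yaw] about the fixed x, y, z axes, in that order (R = Rz(yaw) Ry(pitch) Rx(roll)).
In Python, from workcell import bot, eyes gives the robot as it stands. The module is installed in compiled form; this text tells all that it offers.
- The arm moves only by the tool step_arm, never from a script. Its argument "targets" is a list that holds one entry, the list of rows, each a list of 7 numbers: the shift along the tool's x, y, z in cm, then the turn, a rotation vector about the tool's x, y, z in rad, then the opening, from 0 (shut) to 1 (fully open). A call has 1 to 10 rows; each row is the pose to reach, as a shift and turn from the pose measured when the call began, along the tool's axes at that moment; what a row does not reach only later rows make up. A row lasts 1/10 s, in which the tool goes at most 50 mm and 8.59 degrees, less where a joint would pass 70% of its speed; a pose out of reach is approached as far as the arm can. A call with a gripper value outside its range is refused whole. The fingers move at their own pace and stop on an object; "grip_force" is the grip in N (left out, the last holds). Time passes only in rows, so rows that repeat a pose let the fingers close. It gives the time, the measured TCP pose, the force and the opening at its end, in the units of the state.
- bot.observe(): the state, without advancing time (a new reading comes with each control period).
- eyes.grab_frame(name): name is "scene" or "top" or "wrist"; returns the picture (384x512x3 uint8, red, green, blue); there is no depth.
- eyes.get_calibration(name): a dict with "fx", "fy", "cx", "cy" (pixels), "k1" (the pictures are not rectified: a ray, as slopes to the right and down, at radius r is drawn at 1 + k1 r^2 times it, then the intrinsics apply), "camera_from_world" (4x4, takes a point from world to camera coordinates); the wrist camera has in their place "hand_eye" (4x4, takes a point from camera to tool coordinates, whose origin is the TCP and whose axes are the tool frame's). Camera axes: x right, y down, z forward; pixel columns grow to the right and rows downward; lengths in m; the calibration is good to about 2 mm. A picture is of the moment at which its call begins: read the wrist's pose just before it. get_calibration takes no time and is no camera call.
- bot.job_done(): hands the job in, once; it reports no verdict.
The state is a dict: "clock": time; "qpos": joint angles; "qd": joint speeds; "joint_efforts": joint torques, N m; "position": TCP position; "tool_rot": TCP orientation; "force": force on the tool from outside, world axes, zero at the start; "moment": the same for the moment, N m; "grip_width": finger opening in m.
Only numpy, scipy, OpenCV 4.12 (cv2) and the standard library are available. Lean on these libraries where they do the work, as an engineer would, in place of code of your own. Each camera call takes 0.05 s, during which the arm holds its last target.

TASK

Rack all the aluminium profile samples from the desk in the sample bay: lay each lengthwise along a guide line of its own, centred and straight on it, one end against the back stop, using neighbouring lines so that the row has no empty line in the middle. When the row is right, push the bay's front flap shut until it seats on its catch. Leave the cup, the stapler and the eraser where they are.

Things in the scene. Friction and masses are not known exactly. Their poses are not given: they have to be found in the camera images.
- bay: Sample bay fixed to the desk: open-topped grey steel tray, 452 mm wide (y), 174 deep (x). Origin on the desk under it; x points level to the back stop, away from the robot; z up. Floor 8 mm high. End walls: inner faces y = +-220 mm, 16 mm high, 85 at the front corners. The back wall, 45 high, is the back stop, inner face x = +72. Dark guide lines run along x at y = -172, -86, 0, 86, 172 mm.
- flap (a joint): Front flap of the bay, aluminium plate 434 x 8 mm, hinged along its lower edge. Rad: 0 upright and shut, 1.0 fully open, leaning out to the robot. Stays where left (2 to 6 N at the upper edge moves it). From about 0.2 rad a ball catch at one end resists (some 2 to 3 N more), then holds it shut; seated reads under 0.04. Push its outer side towards the bay.
- flap_edge (a point): Middle of the flap's upper edge, on the outer side (moves with the flap), 72 mm from the hinge line, which runs along the bay's y at its x = -83 mm, z = 10 mm. When shut, the outer face is at the bay's x = -87 mm.
- cup: Black plastic cup, 72 mm across, 70 mm high, among the samples; origin under its centre. A bystander.
- stapler: Blue and grey stapler, 50 x 130 x 40 mm, beyond the samples; origin under its centre. A bystander.
- eraser: White and blue eraser, 30 x 65 x 22 mm, on the robot's side of the samples; origin under its centre. A bystander.
- line0 (a point): Where the centre of a sample lies when it is home on guide line 0 (y = -172 mm of the bay), end against the back stop; axes as the bay's. 13 mm above the bay's floor.
- line1 (a point): Where the centre of a sample lies when it is home on guide line 1 (y = -86 mm of the bay), end against the back stop; axes as the bay's. 13 mm above the bay's floor.
- line2 (a point): Where the centre of a sample lies when it is home on guide line 2 (y = 0 mm of the bay), end against the back stop; axes as the bay's. 13 mm above the bay's floor.
- line3 (a point): Where the centre of a sample lies when it is home on guide line 3 (y = 86 mm of the bay), end against the back stop; axes as the bay's. 13 mm above the bay's floor.
- line4 (a point): Where the centre of a sample lies when it is home on guide line 4 (y = 172 mm of the bay), end against the back stop; axes as the bay's. 13 mm above the bay's floor.
- bar0_mid (a point): Centre of an aluminium profile sample: a straight square bar 90 mm long (its x), 26 x 26 mm across, 0.09 to 0.19 kg, a dark groove along each long face; lies loose on the desk. All samples are alike; three to five are there, the others are absent (None).
- bar1_mid (a point): Centre of an aluminium profile sample: a straight square bar 90 mm long (its x), 26 x 26 mm across, 0.09 to 0.19 kg, a dark groove along each long face; lies loose on the desk. All samples are alike; three to five are there, the others are absent (None).
- bar2_mid (a point): Centre of an aluminium profile sample: a straight square bar 90 mm long (its x), 26 x 26 mm across, 0.09 to 0.19 kg, a dark groove along each long face; lies loose on the desk. All samples are alike; three to five are there, the others are absent (None).
- bar3_mid (a point): Centre of an aluminium profile sample: a straight square bar 90 mm long (its x), 26 x 26 mm across, 0.09 to 0.19 kg, a dark groove along each long face; lies loose on the desk. All samples are alike; three to five are there, the others are absent (None).
- bar4_mid (a point): Centre of an aluminium profile sample: a straight square bar 90 mm long (its x), 26 x 26 mm across, 0.09 to 0.19 kg, a dark groove along each long face; lies loose on the desk. All samples are alike; three to five are there, the others are absent (None).
Things that resemble listed ones, but are neither listed nor needed, are in the scene too. Leave any pink look-alike of the part that bears bar0_mid alone.

How it is judged:
On the way, in this order (a step that is already met when the one before it is completed fails the run):
1. all the samples lie in an even row on neighbouring guide lines, ends against the back stop ((y of bar0_mid in the frame of bay between -0.18 and -0.164 m or y of bar0_mid in the frame of bay between -0.094 and -0.078 m or y of bar0_mid in the frame of bay between -0.008 and 0.008 m or y of bar0_mid in the frame of bay between 0.078 and 0.094 m or y of bar0_mid in the frame of bay between 0.164 and 0.18 m) and angle between the x axis of each of bar0_mid, bar1_mid, bar2_mid, bar3_mid, bar4_mid and the x axis of bay, either way round below 0.08 rad and x of bar0_mid in the frame of bay between 0.0225 and 0.031 m and z of bar0_mid in the frame of bay between 0.016 and 0.026 m and (y of bar1_mid in the frame of bay between -0.18 and -0.164 m or y of bar1_mid in the frame of bay between -0.094 and -0.078 m or y of bar1_mid in the frame of bay between -0.008 and 0.008 m or y of bar1_mid in the frame of bay between 0.078 and 0.094 m or y of bar1_mid in the frame of bay between 0.164 and 0.18 m) and x of bar1_mid in the frame of bay between 0.0225 and 0.031 m and z of bar1_mid in the frame of bay between 0.016 and 0.026 m and (y of bar2_mid in the frame of bay between -0.18 and -0.164 m or y of bar2_mid in the frame of bay between -0.094 and -0.078 m or y of bar2_mid in the frame of bay between -0.008 and 0.008 m or y of bar2_mid in the frame of bay between 0.078 and 0.094 m or y of bar2_mid in the frame of bay between 0.164 and 0.18 m) and x of bar2_mid in the frame of bay between 0.0225 and 0.031 m and z of bar2_mid in the frame of bay between 0.016 and 0.026 m and (y of bar3_mid in the frame of bay between -0.18 and -0.164 m or y of bar3_mid in the frame of bay between -0.094 and -0.078 m or y of bar3_mid in the frame of bay between -0.008 and 0.008 m or y of bar3_mid in the frame of bay between 0.078 and 0.094 m or y of bar3_mid in the frame of bay between 0.164 and 0.18 m) and x of bar3_mid in the frame of bay between 0.0225 and 0.031 m and z of bar3_mid in the frame of bay between 0.016 and 0.026 m and (y of bar4_mid in the frame of bay between -0.18 and -0.164 m or y of bar4_mid in the frame of bay between -0.094 and -0.078 m or y of bar4_mid in the frame of bay between -0.008 and 0.008 m or y of bar4_mid in the frame of bay between 0.078 and 0.094 m or y of bar4_mid in the frame of bay between 0.164 and 0.18 m) and x of bar4_mid in the frame of bay between 0.0225 and 0.031 m and z of bar4_mid in the frame of bay between 0.016 and 0.026 m and ((y of bar0_mid in the frame of bay between -0.094 and -0.078 m or y of bar1_mid in the frame of bay between -0.094 and -0.078 m or y of bar2_mid in the frame of bay between -0.094 and -0.078 m or y of bar3_mid in the frame of bay between -0.094 and -0.078 m or y of bar4_mid in the frame of bay between -0.094 and -0.078 m) or y of each of bar0_mid, bar1_mid, bar2_mid, bar3_mid, bar4_mid in the frame of bay above -0.129 m or y of each of bar0_mid, bar1_mid, bar2_mid, bar3_mid, bar4_mid in the frame of bay below -0.043 m) and ((y of bar0_mid in the frame of bay between -0.008 and 0.008 m or y of bar1_mid in the frame of bay between -0.008 and 0.008 m or y of bar2_mid in the frame of bay between -0.008 and 0.008 m or y of bar3_mid in the frame of bay between -0.008 and 0.008 m or y of bar4_mid in the frame of bay between -0.008 and 0.008 m) or y of each of bar0_mid, bar1_mid, bar2_mid, bar3_mid, bar4_mid in the frame of bay above -0.043 m or y of each of bar0_mid, bar1_mid, bar2_mid, bar3_mid, bar4_mid in the frame of bay below 0.043 m) and ((y of bar0_mid in the frame of bay between 0.078 and 0.094 m or y of bar1_mid in the frame of bay between 0.078 and 0.094 m or y of bar2_mid in the frame of bay between 0.078 and 0.094 m or y of bar3_mid in the frame of bay between 0.078 and 0.094 m or y of bar4_mid in the frame of bay between 0.078 and 0.094 m) or y of each of bar0_mid, bar1_mid, bar2_mid, bar3_mid, bar4_mid in the frame of bay above 0.043 m or y of each of bar0_mid, bar1_mid, bar2_mid, bar3_mid, bar4_mid in the frame of bay below 0.129 m) and linear speed of each of bar0, bar1, bar2, bar3, bar4 below 0.02 m/s), for 0.2 s.
2. the flap is shut and seated on its catch (value of joint flap below 0.04 rad), for 0.2 s.
At the end, for the whole second after the job is handed in: Every sample lies flat in the bay on a guide line of its own: centre within 8 mm of the line sideways, within 0.08 rad of straight, its end within 4 mm of the back stop; no guide line between two samples is empty; the flap is seated (under 0.04 rad) and all is at rest (all of step 1 and value of joint flap below 0.04 rad); the robot touches nothing.
It fails at once if the cup is knocked away (more than 40 mm) (distance of cup from where it was at the start of the episode above 0.04 m).
It fails at once if the stapler is knocked away (more than 40 mm) (distance of stapler from where it was at the start of the episode above 0.04 m).
It fails at once if the eraser is knocked away (more than 40 mm) (distance of eraser from where it was at the start of the episode above 0.04 m).
Of bar0, bar1, bar2, bar3, bar4 only 3 to 5 are there at a start; the rules pass over those that are not, and their reading is None.
At some moment in a run one of bar0, bar1, bar2, bar3, bar4 may be knocked a few centimetres aside while the robot is not near it.
Once in a run the grip may slacken for a moment while it holds something.
It also fails if it takes over 210 s, if anything falls off the work surface, if the arm or the gripper's body presses on something with over 40 N, if the wrist force passes 120 N, or if a joint passes its speed limit or range.

## Working session

There is one attempt and no reset: what is moved stays moved. The work goes in short steps, Python scripts to look and compute and a tool call to move; the robot and the scene stay as the last step left them, time stands still between calls to the robot, and variables do not carry over. Pictures are saved under pics/ and viewed, and the job is handed in when it is done.

Besides the shell and the picture viewer there is one more tool, called after ">>>" in YAML: its name, and indented under it one key for each argument. step_arm: Moves the arm, as the interface text tells. Its arguments: {"type":"object","properties":{"targets":{"type":"array","items":{"type":"array","items":{"type":"array","items":{"type":"number"}}}},"grip_force":{"type":"number"}},"required":["targets"]}

```bash
mkdir -p pics; python3 - <<'E'
from workcell import bot, eyes
import cv2
print(bot.observe(), bot.tcp_to_tips)
for n in ["scene","top","wrist"]:
    print(n, eyes.get_calibration(n))
    cv2.imwrite(f"pics/{n}0.png", eyes.grab_frame(n)[:,:,::-1])
E
```

```text
{'clock': 0.0, 'qpos': array([ 1.25183572,  0.52200682, -0.03634407,  1.60003759,  0.02116502,
        1.02109906, -0.11279545]), 'qd': array([-3.56799280e-04,  7.31648546e-04, -2.34852432e-03, -1.35165088e-03,
       -4.83714256e-05,  5.14711330e-04, -6.34163050e-04]), 'joint_efforts': array([-7.99352856e-04, -9.27121997e+01,  1.97940476e+00, -3.69943106e+01,
        1.78453390e-02,  8.16844928e-03,  5.36215134e-05]), 'position': array([ 0.15377743, -0.60544437,  0.25271941]), 'tool_rot': array([-1.53096433,  1.56962872,  1.8593802 ]), 'force': array([0.05531563, 0.01245644, 0.01508851]), 'moment': array([-0.02814075, -0.00367907,  0.00965489]), 'grip_width': 0.08517692489635427} 0.022
scene {'fx': 433.7474258233243, 'fy': 433.7474258233243, 'cx': 256.459445326567, 'cy': 190.7275432906251, 'k1': 0.038847340245975824, 'camera_from_world': array([[-0.88351466,  0.46838135,  0.00455639,  0.46217141],
       [ 0.35394036,  0.67395123, -0.64847202, -0.10521013],
       [-0.30680298, -0.57132184, -0.76122486,  1.45544218],
       [ 0.        ,  0.        ,  0.        ,  1.        ]])}
top
[... 185 characters left out ...]
 0.01905333, -0.06103534],
       [-0.99776903, -0.01637479, -0.06472118,  0.51019252],
       [ 0.06501397, -0.01802896, -0.99772147,  1.49820256],
       [ 0.        ,  0.        ,  0.        ,  1.        ]])}
wrist {'fx': 324.9776187494258, 'fy': 324.9776187494258, 'cx': 249.01330917377965, 'cy': 190.6235736029623, 'k1': -0.0913536382919281, 'hand_eye': array([[ 5.21975155e-04, -2.76914499e-01,  9.60894421e-01,
        -1.20640304e-01],
       [ 9.99999864e-01,  1.32176017e-04, -5.05126908e-04,
        -6.67974279e-04],
       [ 1.28697681e-05,  9.60894553e-01,  2.76914531e-01,
        -7.12952086e-02],
       [ 0.00000000e+00,  0.00000000e+00,  0.00000000e+00,
         1.00000000e+00]])}
```

View pics/scene0.png

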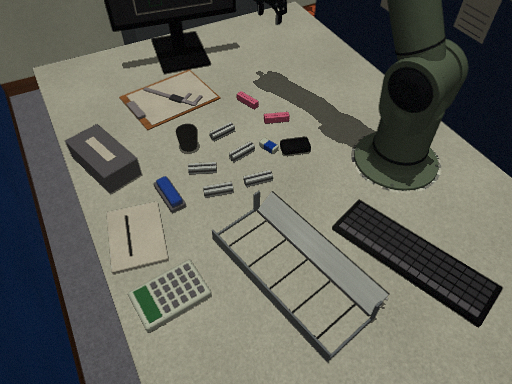

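View pics/top0.png

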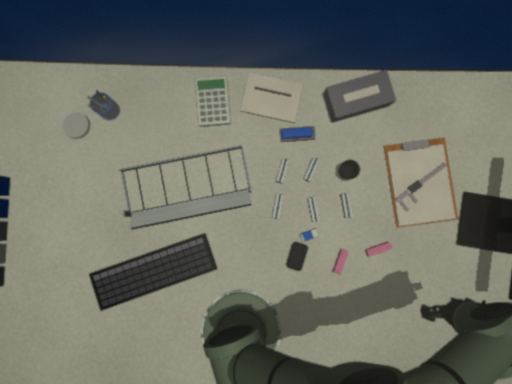

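View pics/wrist0.png

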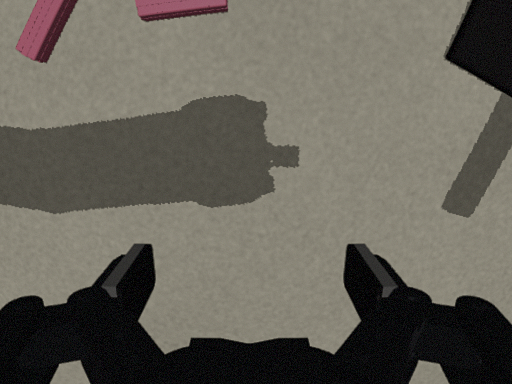

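```bash
python3 - <<'E'
import cv2
a=cv2.imread("pics/top0.png")
cv2.imwrite("pics/top0a.png",cv2.resize(a[140:235,110:260],None,fx=5.2,fy=5.2,interpolation=cv2.INTER_CUBIC))
cv2.imwrite("pics/top0b.png",cv2.resize(a[120:250,260:380],None,fx=4.5,fy=4.5,interpolation=cv2.INTER_CUBIC))
a=cv2.imread("pics/scene0.png")
cv2.imwrite("pics/sc0a.png",cv2.resize(a[180:360,200:400],None,fx=3.3,fy=3.3,interpolation=cv2.INTER_CUBIC))
cv2.imwrite("pics/sc0b.png",cv2.resize(a[80:220,140:320],None,fx=4,fy=4,interpolation=cv2.INTER_CUBIC))
E
```

```text
(no output)
```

View pics/top0a.png

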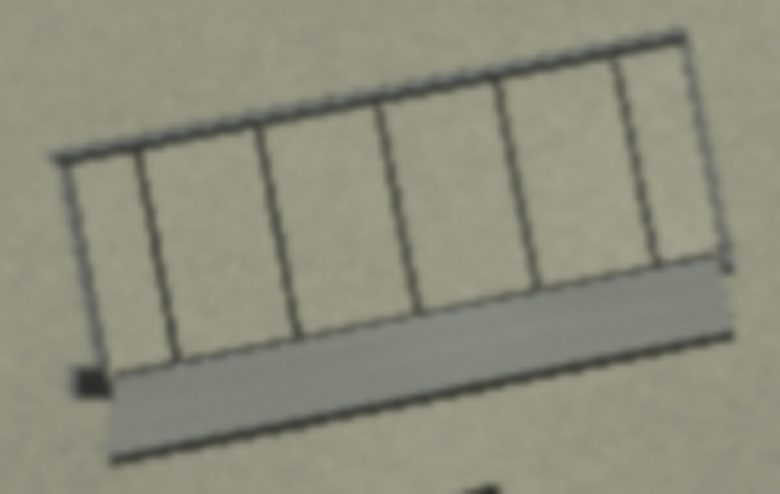

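View pics/top0b.png

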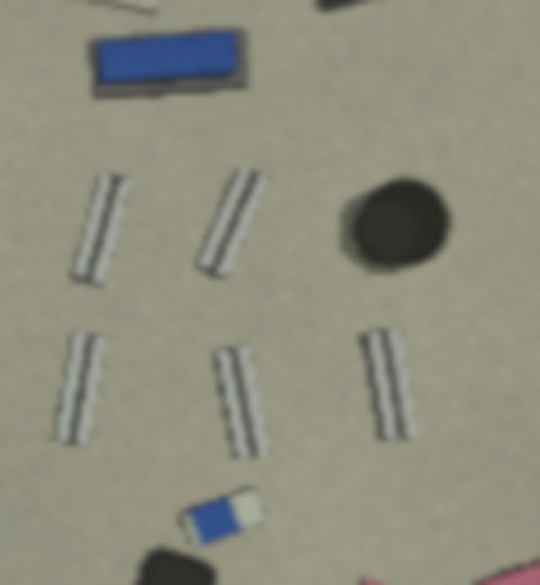

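View pics/sc0a.png

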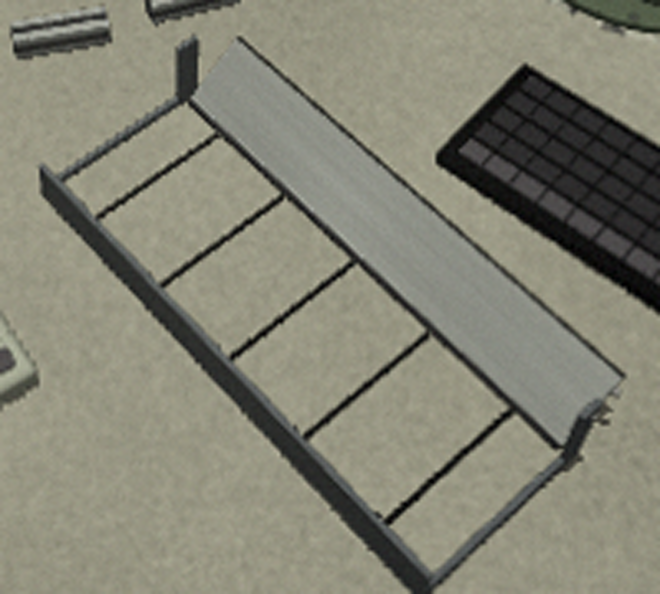

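View pics/sc0b.png

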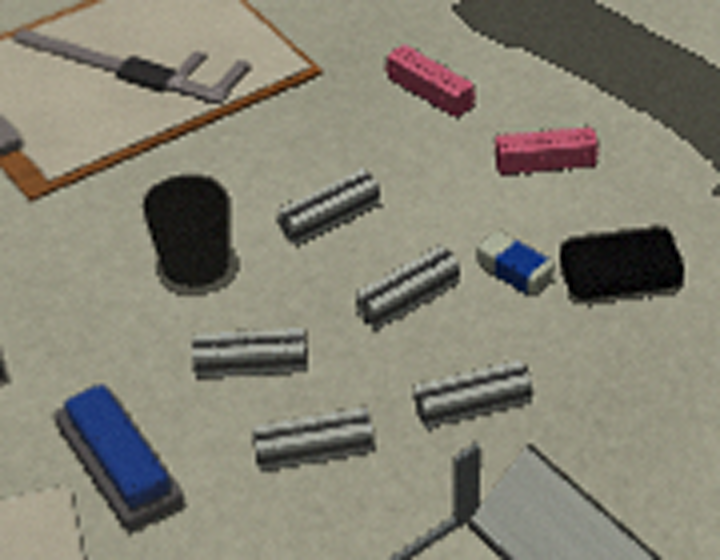

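```bash
cat > h.py <<'E'
import numpy as np, cv2
from scipy.spatial.transform import Rotation as Ro
from workcell import bot, eyes
def tool(s=None):
    s=s or bot.observe()
    T=np.eye(4); T[:3,:3]=Ro.from_euler('xyz',s['tool_rot']).as_matrix(); T[:3,3]=s['position']; return T
def K(c): return np.array([[c['fx'],0,c['cx']],[0,c['fy'],c['cy']],[0,0,1.]]), np.array([c['k1'],0,0,0])
def cfw(name,T=None):
    c=eyes.get_calibration(name)
    if name=='wrist': return np.linalg.inv((tool() if T is None else T)@c['hand_eye'])
    return c['camera_from_world']
def rays(name,px,T=None):
    c=eyes.get_calibration(name);k,d=K(c)
    u=cv2.undistortPoints(np.asarray(px,float).reshape(-1,1,2),k,d).reshape(-1,2)
    M=np.linalg.inv(cfw(name,T)); r=np.c_[u,np.ones(len(u))]@M[:3,:3].T
    return M[:3,3],r
def onz(name,px,z,T=None):
    o,r=rays(name,px,T); return o+r*((z-o[2])/r[:,2])[:,None]
def proj(name,P,T=None):
    c=eyes.get_calibration(name);k,d=K(c);M=cfw(name,T)
    return cv2.projectPoints(np.asarray(P,float).reshape(-1,1,3),cv2.Rodrigues(M[:3,:3])[0],M[:3,3],k,d)[0].reshape(-1,2)
def tri(obs):
    A=np.zeros((3,3));b=np.zeros(3)
    for name,px,T in obs:
        o,r=rays(name,[px],T); r=r[0]/np.linalg.norm(r[0]); Q=np.eye(3)-np.outer(r,r); A+=Q;b+=Q@o
    return np.linalg.solve(A,b)
def down(jaw):  # jaw direction angle (world) ; picks the half turn nearest to the present
    y=np.array([np.cos(jaw),np.sin(jaw),0]); x=np.array([0,0,-1.])
    R=np.c_[x,y,np.cross(x,y)]; return R
def go(pos,jaw,T=None):
    T=tool() if T is None else T
    best=None
    for j in (jaw,jaw+np.pi):
        R=down(j); rv=Ro.from_matrix(T[:3,:3].T@R).as_rotvec()
        if best is None or np.linalg.norm(rv)<np.linalg.norm(best): best=rv
    sh=T[:3,:3].T@(np.asarray(pos)-T[:3,3])
    return np.round(sh*100,2).tolist()+np.round(best,4).tolist()
def snap(name,tag,scale=1.5):
    T=tool(); im=eyes.grab_frame(name)[:,:,::-1]; cv2.imwrite(f'pics/{tag}_raw.png',im); np.save(f'pics/{tag}.npy',T)
    cv2.imwrite(f'pics/{tag}.png',cv2.resize(im,None,fx=scale,fy=scale,interpolation=cv2.INTER_CUBIC)); return im,T
E
python3 - <<'E'
from h import *
s=np.array([[117,177],[88,280],[250,172],[212,272],[88,335],[71,442],[232,348],[250,457],[378,332],[397,437]])/4.5+[260,120]
p=onz('top',s,.026)
for i in range(5):
    a,b=p[2*i],p[2*i+1]; print('ABCDE'[i],((a+b)/2).round(4),np.linalg.norm(a-b).round(4),np.arctan2(*(a-b)[1::-1]).round(3))
b=np.array([[62,157],[685,36]])/5.2+[110,140]
q=onz('top',b,.045);print(q)
# tall posts etc.
g=np.array([[176,360],[657,262]])/5.2+[110,140]
print(onz('top',g,.01))
T=tool(); print(T.round(3))
print('cup',onz('top',[[348.5,169.5]],.07), 'rays cup scene')
E
```

```text
A [ 0.5812 -0.1436  0.026 ] 0.0881 -0.262
B [ 0.5883 -0.2489  0.026 ] 0.0883 -0.353
C [ 0.4501 -0.1264  0.026 ] 0.0881 -0.146
D [ 0.4408 -0.258   0.026 ] 0.0897 0.17
E [ 0.4574 -0.3773  0.026 ] 0.0866 0.18
[[0.57079296 0.43674957 0.045     ]
 [0.66368666 0.00851685 0.045     ]]
[[0.43233473 0.36333529 0.01      ]
 [0.50701531 0.02639383 0.01      ]]
[[-0.     0.246 -0.969  0.154]
 [ 0.001 -0.969 -0.246 -0.606]
 [-1.    -0.001  0.     0.253]
 [ 0.     0.     0.     1.   ]]
cup [[ 0.58472626 -0.37539072  0.07      ]] rays cup scene
```

```bash
python3 - <<'E'
from h import *
print(go([.55,-.24,.30],-1.4))
E
```

```text
[-4.7, -25.68, -47.4, 0.078, 0.0001, 0.0009]
```

>>> step_arm:
  targets:
    - [[-4.7,-25.7,-47.4,0.08,0,0,1],[-4.7,-25.7,-47.4,0.08,0,0,1],[-4.7,-25.7,-47.4,0.08,0,0,1],[-4.7,-25.7,-47.4,0.08,0,0,1],[-4.7,-25.7,-47.4,0.08,0,0,1],[-4.7,-25.7,-47.4,0.08,0,0,1],[-4.7,-25.7,-47.4,0.08,0,0,1],[-4.7,-25.7,-47.4,0.08,0,0,1],[-4.7,-25.7,-47.4,0.08,0,0,1],[-4.7,-25.7,-47.4,0.08,0,0,1]]

```text
clock: 1.15
position: [0.5209, -0.2661, 0.2967]
tool_rot: [-1.329, 1.57, 1.981]
force: [-0.0, -1.1, -0.1]
grip_width: 0.0853
```

>>> step_arm:
  targets:
    - [[0,-2.0,-3.0,0,0,0,1],[0,-2.0,-3.0,0,0,0,1],[0,-2.0,-3.0,0,0,0,1],[0,-2.0,-3.0,0,0,0,1]]

```text
clock: 1.55
position: [0.5464, -0.2422, 0.2965]
tool_rot: [-0.556, 1.57, 2.753]
force: [0.1, 0.1, 0.3]
grip_width: 0.0854
```

```bash
python3 - <<'E'
from h import *
print(bot.observe()['qd'].round(3)); im,T=snap('wrist','w1'); print(T.round(4))
E
```

```text
[ 0.012 -0.006  0.001 -0.    -0.001 -0.    -0.001]
[[-1.000e-03  1.667e-01 -9.860e-01  5.464e-01]
 [ 4.000e-04 -9.860e-01 -1.667e-01 -2.422e-01]
 [-1.000e+00 -6.000e-04  1.000e-03  2.965e-01]
 [ 0.000e+00  0.000e+00  0.000e+00  1.000e+00]]
```

View pics/w1.png

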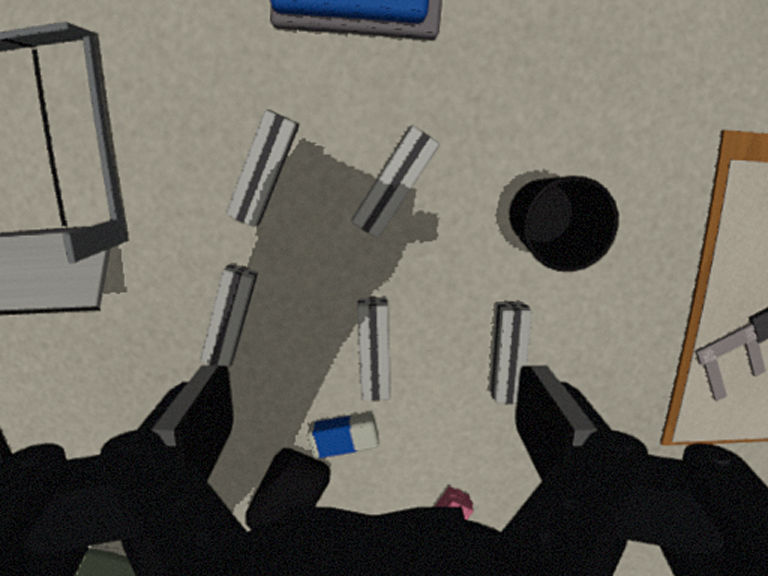

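```bash
python3 - <<'E'
from h import *
T=np.load('pics/w1.npy')
w=np.array([[285,118],[242,221],[424,132],[364,228],[243,268],[214,364],[372,300],[376,399],[513,304],[505,403]])/1.5
s=np.array([[117,177],[88,280],[250,172],[212,272],[88,335],[71,442],[232,348],[250,457],[378,332],[397,437]])/4.5+[260,120]
for i in range(5):
    a,b=onz('wrist',w[2*i:2*i+2],.026,T)
    t=[tri([('top',s[j],None),('wrist',w[j],T)])[2].round(4) for j in(2*i,2*i+1)]
    print('ABCDE'[i],((a+b)/2).round(4),np.linalg.norm(a-b).round(4),np.arctan2(*(a-b)[1::-1]).round(3),t)
a,b=onz('wrist',w[0:2],.026,T);c=(a+b)/2;th=np.arctan2(*(a-b)[1::-1])
print(go([c[0],c[1],.1],th-np.pi/2),go([c[0],c[1],.026],th-np.pi/2))
E
```

```text
A [ 0.5838 -0.1461  0.026 ] 0.0886 -0.283 [np.float64(0.0118), np.float64(0.0193)]
B [ 0.5927 -0.2491  0.026 ] 0.0884 -0.389 [np.float64(-0.0084), np.float64(0.0129)]
C [ 0.4562 -0.1294  0.026 ] 0.0937 -0.192 [np.float64(0.0042), np.float64(0.0206)]
D [ 0.4468 -0.2584  0.026 ] 0.0937 0.205 [np.float64(0.0077), np.float64(0.0175)]
E [ 0.4624 -0.376   0.026 ] 0.0948 0.177 [np.float64(0.0001), np.float64(0.0239)]
[19.66, -8.86, -5.31, 0.4498, 0.0008, 0.0003] [27.06, -8.86, -5.31, 0.4498, 0.0008, 0.0003]
```

>>> step_arm:
  targets:
    - [[12,-8.9,-5.3,0.45,0,0,1],[12,-8.9,-5.3,0.45,0,0,1],[12,-8.9,-5.3,0.45,0,0,1],[12,-8.9,-5.3,0.45,0,0,1],[12,-8.9,-5.3,0.45,0,0,1],[12,-8.9,-5.3,0.45,0,0,1],[12,-8.9,-5.3,0.45,0,0,1]]

```text
clock: 2.3
position: [0.5838, -0.1477, 0.1781]
tool_rot: [2.989, 1.57, -0.436]
force: [-0.6, -0.3, 0.0]
grip_width: 0.0853
```

```bash
python3 - <<'E'
from h import *
im,T=snap('wrist','w2'); print(T.round(4))
E
```

```text
[[ 1.100e-03 -2.802e-01 -9.599e-01  5.838e-01]
 [-5.000e-04 -9.599e-01  2.802e-01 -1.477e-01]
 [-1.000e+00  2.000e-04 -1.200e-03  1.781e-01]
 [ 0.000e+00  0.000e+00  0.000e+00  1.000e+00]]
```

View pics/w2.png

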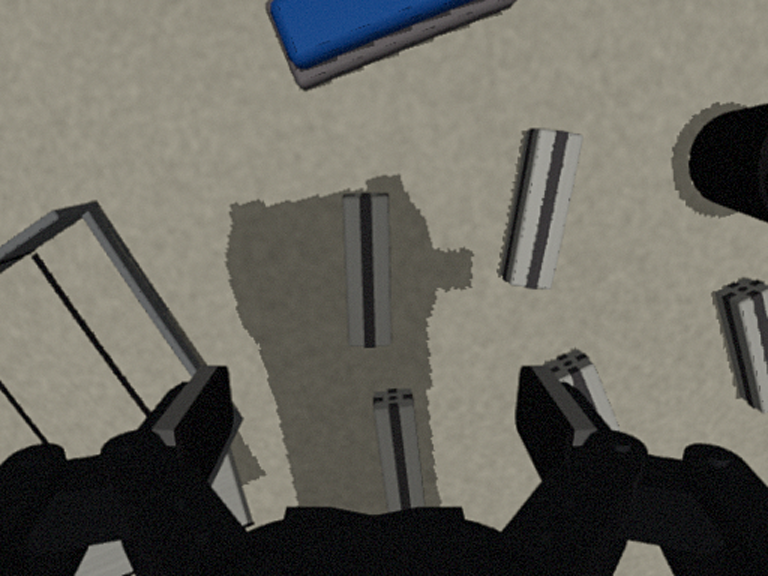

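```bash
python3 - <<'E'
from h import *
T=np.load('pics/w1.npy');T2=np.load('pics/w2.npy')
w=np.array([[285,118],[242,221]])/1.5; v=np.array([[365,194],[370,347]])/1.5
for j in range(2): print(tri([('wrist',w[j],T),('wrist',v[j],T2)]).round(4))
a,b=onz('wrist',v,.026,T2);c=(a+b)/2;th=np.arctan2(*(a-b)[1::-1]);print(c,th,np.linalg.norm(a-b))
print(go([c[0],c[1],.026],th-np.pi/2))
E
```

```text
[ 0.6265 -0.1534 -0.0007]
[ 0.5396 -0.1319  0.0228]
[ 0.58469234 -0.14314577  0.026     ] -0.2556999089839739 0.09146907796031811
[15.19, -0.44, 0.05, -0.0285, -0.0011, -0.0001]
```

>>> step_arm:
  targets:
    - [[8,-0.4,0.1,-0.028,0,0,1],[12,-0.4,0.1,-0.028,0,0,1],[15.2,-0.4,0.1,-0.028,0,0,1],[15.2,-0.4,0.1,-0.028,0,0,1],[15.2,-0.4,0.1,-0.028,0,0,0.1],[15.2,-0.4,0.1,-0.028,0,0,0.1],[15.2,-0.4,0.1,-0.028,0,0,0.1],[15.2,-0.4,0.1,-0.028,0,0,0.1],[15.2,-0.4,0.1,-0.028,0,0,0.1],[15.2,-0.4,0.1,-0.028,0,0,0.1]]
  grip_force: 50

```text
clock: 3.35
position: [0.5851, -0.1436, 0.0279]
tool_rot: [-3.133, 1.567, -0.248]
force: [-4.1, 0.1, 19.7]
grip_width: 0.0251
```

>>> step_arm:
  targets:
    - [[-4,0,0,0,0,0,0.1],[-9,0,0,0,0,0,0.1],[-14,0,0,0,0,0,0.1],[-19,0,0,0,0,0,0.1],[-19,0,0,0,0,0,0.1]]

```text
clock: 3.85
position: [0.587, -0.1441, 0.2255]
tool_rot: [-3.083, 1.557, -0.198]
force: [1.0, 0.4, -2.4]
grip_width: 0.0247
```

```bash
python3 - <<'E'
from h import *
s=bot.observe();print(s['force'],s['grip_width'],s['qpos']); print(go([.56,.2,.33],-1.357))
E
```

```text
[ 1.03764113  0.40341411 -2.38978996] 0.024710285155645516 [ 0.19616279  0.51213382 -0.07702301  1.69483701  0.04854593  0.92237198
 -1.72724188]
[-10.59, -32.61, 11.19, -0.4704, -0.014, -0.0025]
```

>>> step_arm:
  targets:
    - [[-10.6,-32.6,11.2,-0.47,-0.014,0,0.1],[-10.6,-32.6,11.2,-0.47,-0.014,0,0.1],[-10.6,-32.6,11.2,-0.47,-0.014,0,0.1],[-10.6,-32.6,11.2,-0.47,-0.014,0,0.1],[-10.6,-32.6,11.2,-0.47,-0.014,0,0.1],[-10.6,-32.6,11.2,-0.47,-0.014,0,0.1],[-10.6,-32.6,11.2,-0.47,-0.014,0,0.1],[-10.6,-32.6,11.2,-0.47,-0.014,0,0.1],[-10.6,-32.6,11.2,-0.47,-0.014,0,0.1],[-10.6,-32.6,11.2,-0.47,-0.014,0,0.1]]

```text
clock: 4.85
position: [0.5598, 0.199, 0.33]
tool_rot: [1.307, 1.568, -1.622]
force: [-0.4, -1.1, -1.9]
grip_width: 0.0251
```

```bash
python3 - <<'E'
from h import *
s=bot.observe();print(s['qd'].round(3),s['grip_width'])
im,T=snap('wrist','w3'); print(T.round(4))
E
```

```text
[ 0.021  0.003  0.008  0.006  0.    -0.001  0.001] 0.025062992902446297
[[-2.000e-04  2.114e-01 -9.774e-01  5.598e-01]
 [-3.200e-03 -9.774e-01 -2.114e-01  1.990e-01]
 [-1.000e+00  3.100e-03  8.000e-04  3.300e-01]
 [ 0.000e+00  0.000e+00  0.000e+00  1.000e+00]]
```

View pics/w3.png

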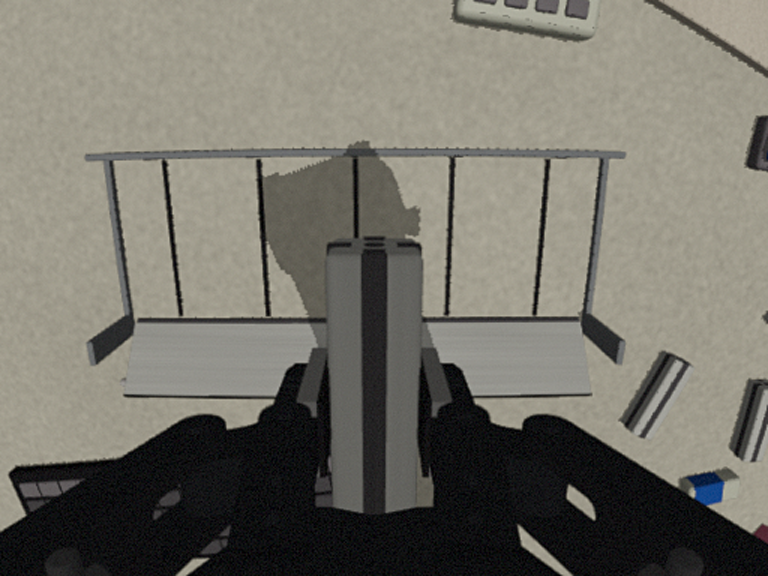

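```bash
cat > bayfit.py <<'E'
from h import *
from scipy.optimize import least_squares
T3=np.load('pics/w3.npy')
ys=[.172,.086,-.086,-.172]
near=np.array([[180,316],[267,315],[447,314],[535,313]])/1.5
far=np.array([[166,162],[260,162],[452,159],[547,161]])/1.5
wt=np.array([[110,161],[602,159]])/1.5  # inner back corners on wall top
def lines(name,T,near,far,z=.008):
    a=onz(name,near,z,T);b=onz(name,far,z,T)
    return a,b
a,b=lines('wrist',T3,near,far)
print(a.round(4),b.round(4),[np.arctan2(*(q-p)[1::-1]).round(4) for p,q in zip(a,b)])
# spacing gives height check
yaw=np.mean([np.arctan2(*(q-p)[1::-1]) for p,q in zip(a,b)])
d=np.array([-np.sin(yaw),np.cos(yaw)])
print('spacing',np.diff(a[:,:2]@d),np.diff(b[:,:2]@d))
print('wall',onz('wrist',wt,.045,T3))
E
python3 bayfit.py
```

```text
[[0.4349 0.3653 0.008 ]
 [0.4543 0.2814 0.008 ]
 [0.492  0.1118 0.008 ]
 [0.5109 0.0278 0.008 ]] [[0.5786 0.394  0.008 ]
 [0.5954 0.3099 0.008 ]
 [0.6337 0.1438 0.008 ]
 [0.6512 0.0597 0.008 ]] [np.float64(0.197), np.float64(0.1995), np.float64(0.2216), np.float64(0.2234)]
spacing [-0.08606417 -0.17369137 -0.08609657] [-0.08567441 -0.17049079 -0.08584914]
wall [[0.57459284 0.42670365 0.045     ]
 [0.66173955 0.0276042  0.045     ]]
```

```bash
cat >> h.py <<'E'
BO=np.array([.5477,.2125]);BY=.2145
def bay(x,y,z):
    e=np.array([np.cos(BY),np.sin(BY)]);d=np.array([-e[1],e[0]]); return np.r_[BO+x*e+y*d,z]
def inbay(p):
    e=np.array([np.cos(BY),np.sin(BY)]);d=np.array([-e[1],e[0]]);q=np.asarray(p)[:2]-BO; return np.r_[q@e,q@d,p[2]].round(4)
def gb(x,y,z): return go(bay(x,y,z),BY-np.pi/2)
LY=[-.172,-.086,0,.086,.172]
E
python3 -c "
from h import *
print(gb(.015,0,.08));print(gb(.015,0,.038))"
```

```text
[24.98, -1.72, -0.62, -0.0026, 0.001, -0.0032]
[29.18, -1.73, -0.62, -0.0026, 0.001, -0.0032]
```

>>> step_arm:
  targets:
    - [[5,-1.7,-0.6,0,0,0,0.1],[10,-1.7,-0.6,0,0,0,0.1],[15,-1.7,-0.6,0,0,0,0.1],[20,-1.7,-0.6,0,0,-0.003,0.1],[25,-1.7,-0.6,0,0,-0.003,0.1],[27,-1.7,-0.6,0,0,-0.003,0.1],[28.3,-1.7,-0.6,0,0,-0.003,0.1],[29.0,-1.7,-0.6,0,0,-0.003,0.1],[29.1,-1.7,-0.6,0,0,-0.003,0.1],[29.1,-1.7,-0.6,0,0,-0.003,0.1]]
  grip_force: 30

```text
clock: 5.9
position: [0.5629, 0.2153, 0.0399]
tool_rot: [-3.092, 1.57, 0.261]
force: [-0.2, -0.0, -0.9]
grip_width: 0.025
```

```bash
python3 -c "
from h import *
s=bot.observe();print(s['force'],s['grip_width'],inbay(s['position']));print(gb(.027,0,.037))
snap('wrist','w4')"
```

```text
[-0.21955068 -0.03549838 -0.91879064] 0.025007381041305673 [ 0.0154 -0.0005  0.0399]
[0.3, -0.05, -1.16, -0.003, -0.0005, 0.0]
```

View pics/w4.png

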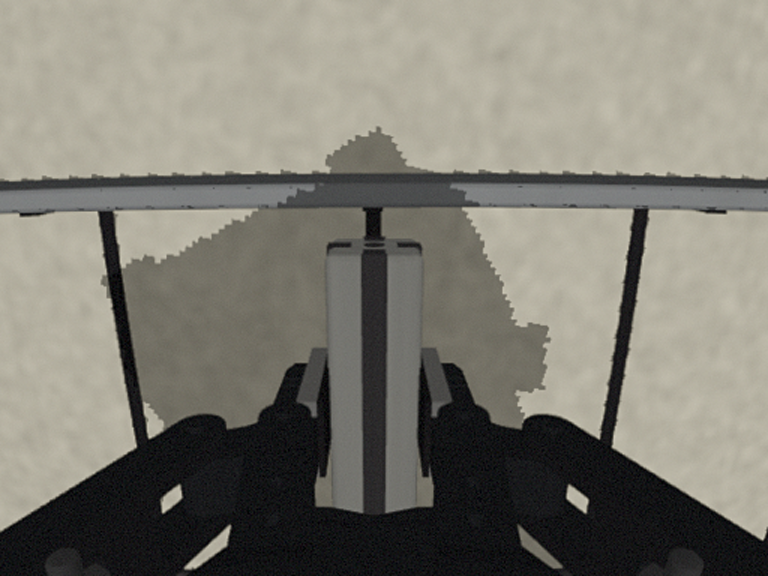

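>>> step_arm:
  targets:
    - [[0.2,0,-0.5,0,0,0,0.1],[0.3,0,-0.8,0,0,0,0.1],[0.3,0,-0.9,0,0,0,0.1],[0.3,0,-1.0,0,0,0,0.1],[0.3,0,-1.0,0,0,0,0.1]]

```text
clock: 6.45
position: [0.5728, 0.2176, 0.0371]
tool_rot: [-3.016, 1.57, 0.337]
force: [-0.6, -0.1, -1.2]
grip_width: 0.0247
```

```bash
python3 -c "
from h import *
s=bot.observe();print(s['force'],s['grip_width'],inbay(s['position']))
snap('wrist','w5')"
```

```text
[-0.5907445  -0.10714289 -1.16729581] 0.02466185719193903 [ 0.0256 -0.0004  0.0371]
```

View pics/w5.png

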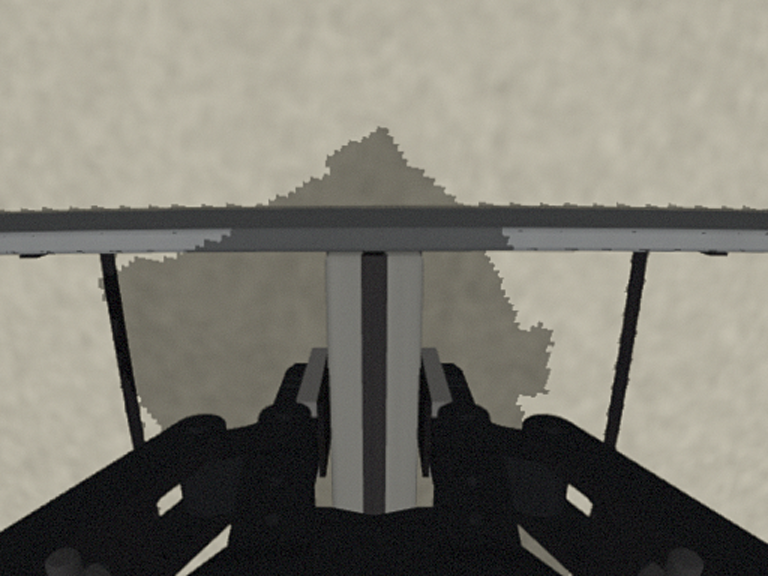

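>>> step_arm:
  targets:
    - [[0.05,0,-0.1,0,0,0,0.1],[0.05,0,-0.2,0,0,0,0.1],[0.05,0,-0.2,0,0,0,0.1]]

```text
clock: 6.8
position: [0.5747, 0.218, 0.0366]
tool_rot: [-3.041, 1.57, 0.312]
force: [-0.2, 0.2, -1.2]
grip_width: 0.0251
```

>>> step_arm:
  targets:
    - [[0,0,-0.1,0,0,0,0.1],[0,0,-0.2,0,0,0,0.1],[0,0,-0.2,0,0,0,0.1]]

```text
clock: 7.1
position: [0.5756, 0.2181, 0.0362]
tool_rot: [0.228, 1.569, -2.701]
force: [-7.3, -1.2, 1.6]
grip_width: 0.0249
```

>>> step_arm:
  targets:
    - [[0,0,0,0,0,0,0.1],[0,0,0,0,0,0,0.6],[0,0,0,0,0,0,0.6],[0,0,0,0,0,0,0.6],[-3,0,0,0,0,0,0.6],[-8,0,0,0,0,0,0.6],[-13,0,0,0,0,0,0.6],[-13,0,0,0,0,0,0.6]]

```text
clock: 7.9
position: [0.5785, 0.2194, 0.1728]
tool_rot: [-2.954, 1.563, 0.399]
force: [0.3, 1.0, -1.7]
grip_width: 0.0511
```

```bash
python3 -c "
from h import *
s=bot.observe();print(s['force'],s['grip_width'],inbay(s['position']))
snap('wrist','w6')
print(go([.54,-.22,.3],-1.5))"
```

```text
[ 0.3342837   0.9997228  -1.70656147] 0.05111352283917883 [0.0316 0.0002 0.1728]
[-13.11, 42.11, 12.81, 0.1407, -0.004, 0.0009]
```

View pics/w6.png

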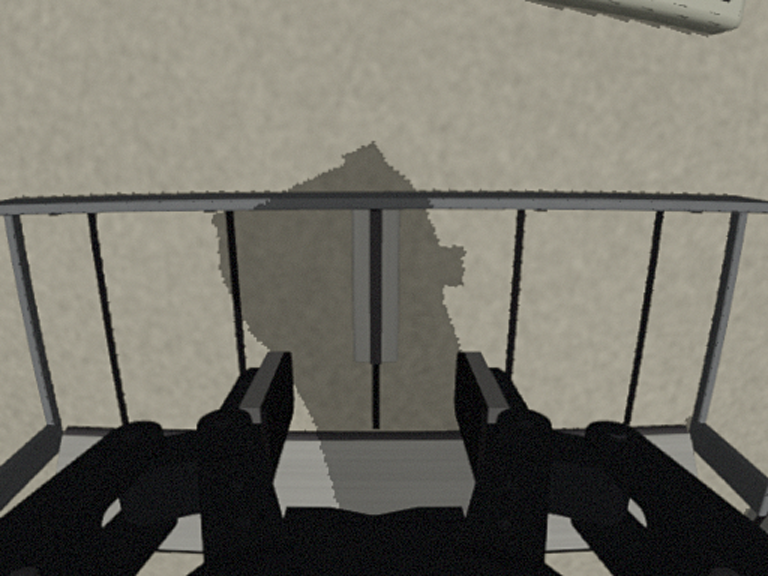

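>>> step_arm:
  targets:
    - [[-5,5,1.5,0.05,0,0,0.6],[-13,20,5,0.14,0,0,1],[-13,42,12.8,0.14,0,0,1],[-13,42,12.8,0.14,0,0,1],[-13,42,12.8,0.14,0,0,1],[-13,42,12.8,0.14,0,0,1],[-13,42,12.8,0.14,0,0,1],[-13,42,12.8,0.14,0,0,1],[-13,42,12.8,0.14,0,0,1],[-13,42,12.8,0.14,0,0,1]]

```text
clock: 8.95
position: [0.5385, -0.2244, 0.2989]
tool_rot: [2.916, 1.568, -0.159]
force: [-0.4, 0.2, 0.1]
grip_width: 0.0857
```

>>> step_arm:
  targets:
    - [[0,0,0,0,0,0,1],[0,0,0,0,0,0,1]]

```text
clock: 9.15
position: [0.5381, -0.2244, 0.2981]
tool_rot: [3.041, 1.569, -0.036]
force: [-0.8, 0.6, -0.5]
grip_width: 0.0853
```

```bash
python3 -c "
from h import *
s=bot.observe();print(s['qd'].round(3),s['position'])
snap('wrist','w7')"
```

```text
[-0.03  -0.005 -0.021  0.008 -0.007 -0.    -0.005] [ 0.53814845 -0.22435592  0.29805457]
```

View pics/w7.png

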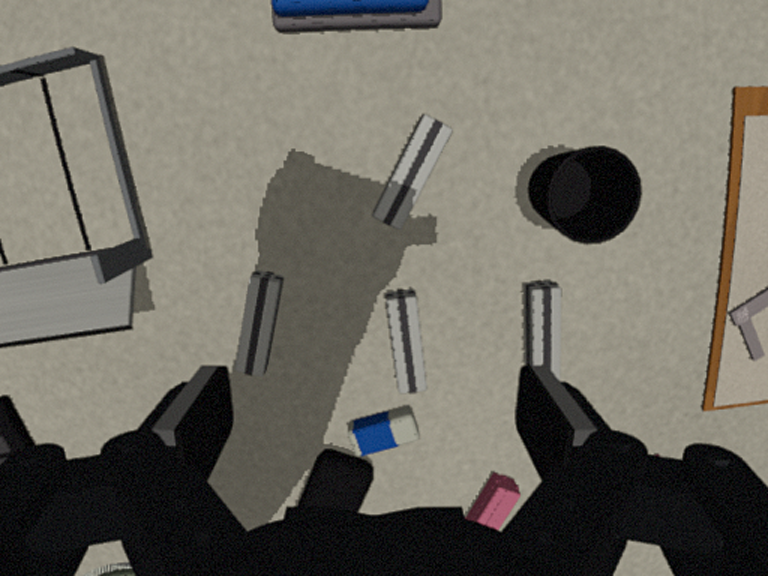

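```bash
cat >> h.py <<'E'
def bar(tag,p,q,z=.026,s=1.5):
    T=np.load(f'pics/{tag}.npy'); a,b=onz('wrist',np.array([p,q])/s,z,T); c=(a+b)/2; th=np.arctan2(*(a-b)[1::-1])
    print(tag,c.round(4),round(th,3),np.linalg.norm(a-b).round(4)); return c,th
E
python3 -c "
from h import *
T=np.load('pics/w1.npy');T2=np.load('pics/w7.npy')
for w,v in (((424,132),(437,118)),((364,228),(390,222))): print(tri([('wrist',np.array(w)/1.5,T),('wrist',np.array(v)/1.5,T2)]).round(4))
c,th=bar('w7',(437,118),(390,222)); print(go([c[0],c[1],.12],th-np.pi/2),go([c[0],c[1],.031],th-np.pi/2))
bar('w7',(268,281),(257,374));bar('w7',(401,297),(412,391))
"
```

```text
[ 0.6326 -0.2633  0.0516]
[ 0.5629 -0.2322  0.0991]
w7 [ 0.5928 -0.251   0.026 ] -0.35 0.0885
[17.83, 3.14, -5.2, 0.4164, -0.0021, 0.0006] [26.73, 3.14, -5.18, 0.4164, -0.0021, 0.0006]
w7 [ 0.4518 -0.1325  0.026 ] -0.111 0.0874
w7 [ 0.4447 -0.2584  0.026 ] 0.193 0.0891
```

>>> step_arm:
  targets:
    - [[5,3.1,-5.2,0.15,0,0,1],[10,3.1,-5.2,0.3,0,0,1],[15,3.1,-5.2,0.416,0,0,1],[17.8,3.1,-5.2,0.416,0,0,1],[17.8,3.1,-5.2,0.416,0,0,1],[17.8,3.1,-5.2,0.416,0,0,1]]

```text
clock: 9.8
position: [0.5932, -0.2493, 0.1209]
tool_rot: [-2.139, 1.569, 0.655]
force: [-0.3, 0.6, 1.0]
grip_width: 0.0855
```

```bash
python3 -c "
from h import *
snap('wrist','w8')"
```

View pics/w8.png

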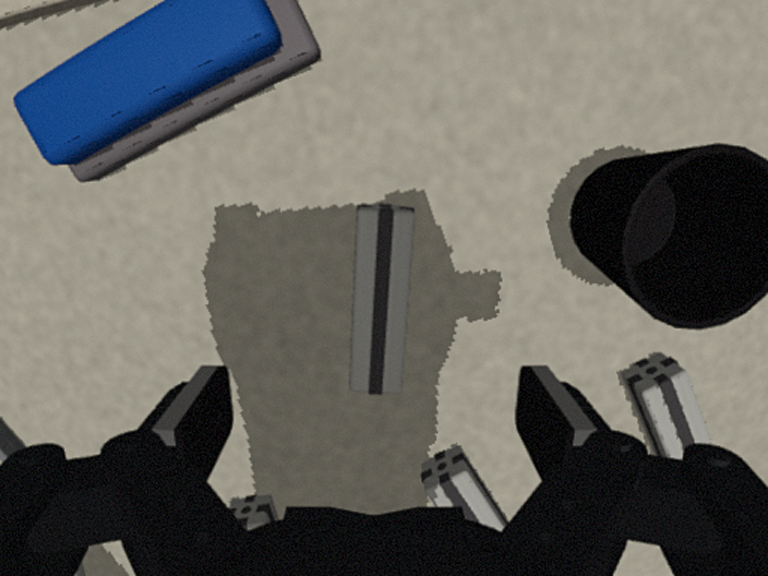

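```bash
python3 -c "
from h import *
T=np.load('pics/w7.npy');T2=np.load('pics/w8.npy')
for w,v in (((437,118),(385,207)),((390,222),(375,393))): print(tri([('wrist',np.array(w)/1.5,T),('wrist',np.array(v)/1.5,T2)]).round(4))
c,th=bar('w8',(385,208),(375,393)); print(go([c[0],c[1],.031],th-np.pi/2))
"
```

```text
[ 0.6338 -0.2673  0.0195]
[ 0.5519 -0.2347  0.0311]
w8 [ 0.5918 -0.2505  0.026 ] -0.395 0.0909
[9.14, 0.13, 0.22, 0.0471, -0.0038, 0.0015]
```

>>> step_arm:
  targets:
    - [[5,0.1,0.2,0.047,0,0,1],[8,0.1,0.2,0.047,0,0,1],[9.1,0.1,0.2,0.047,0,0,1],[9.1,0.1,0.2,0.047,0,0,0.1],[9.1,0.1,0.2,0.047,0,0,0.1],[9.1,0.1,0.2,0.047,0,0,0.1],[9.1,0.1,0.2,0.047,0,0,0.1],[9.1,0.1,0.2,0.047,0,0,0.1],[9.1,0.1,0.2,0.047,0,0,0.1]]
  grip_force: 50

```text
clock: 10.75
position: [0.5928, -0.2506, 0.033]
tool_rot: [-2.857, 1.565, -0.11]
force: [-3.2, 1.4, 13.0]
grip_width: 0.0249
```

>>> step_arm:
  targets:
    - [[-5,0,0,0,0,0,0.1],[-10,0,0,0,0,0,0.1],[-15,0,0,0,0,0,0.1],[-15,0,0,0,0,0,0.1]]

```text
clock: 11.15
position: [0.5944, -0.2517, 0.1904]
tool_rot: [-3.001, 1.555, -0.255]
force: [0.6, -0.7, -0.8]
grip_width: 0.0247
```

```bash
python3 -c "
from h import *
s=bot.observe();print(s['qpos'],s['grip_width'])
for y in LY: print(y,gb(.01,y,.17))"
```

```text
[ 0.33298836  0.613387   -0.03619133  1.61332931  0.02562737  0.89965377
 -1.67818142] 0.02467060918205178
-0.172 [1.92, -27.51, 11.54, -0.6096, -0.0157, -0.0026]
-0.086 [1.86, -34.56, 16.47, -0.6096, -0.0157, -0.0026]
0 [1.8, -41.61, 21.39, -0.6096, -0.0157, -0.0026]
0.086 [1.74, -48.66, 26.31, -0.6096, -0.0157, -0.0026]
0.172 [1.68, -55.71, 31.24, -0.6096, -0.0157, -0.0026]
```

>>> step_arm:
  targets:
    - [[1.7,-48.7,26.3,-0.61,-0.016,0,0.1],[1.7,-48.7,26.3,-0.61,-0.016,0,0.1],[1.7,-48.7,26.3,-0.61,-0.016,0,0.1],[1.7,-48.7,26.3,-0.61,-0.016,0,0.1],[1.7,-48.7,26.3,-0.61,-0.016,0,0.1],[1.7,-48.7,26.3,-0.61,-0.016,0,0.1],[1.7,-48.7,26.3,-0.61,-0.016,0,0.1],[1.7,-48.7,26.3,-0.61,-0.016,0,0.1],[1.7,-48.7,26.3,-0.61,-0.016,0,0.1],[1.7,-48.7,26.3,-0.61,-0.016,0,0.1]]

```text
clock: 12.15
position: [0.5439, 0.249, 0.1719]
tool_rot: [1.377, 1.568, -1.55]
force: [2.3, 0.3, -0.7]
grip_width: 0.0244
```

```bash
python3 -c "
from h import *
s=bot.observe();print(s['qpos'],s['grip_width'],inbay(s['position']))
print(gb(.01,.086,.1),gb(.01,.086,.045))"
```

```text
[-0.37399591  0.5813299  -0.2235978   1.73795277  0.16688482  0.84209556
 -2.02979181] 0.024407826434644637 [0.0041 0.0365 0.1719]
[7.18, -4.97, -0.59, 0.0002, 0.0005, -0.0025] [12.68, -4.99, -0.6, 0.0002, 0.0005, -0.0025]
```

>>> step_arm:
  targets:
    - [[0,-5,-0.6,0,0,0,0.1],[4,-5,-0.6,0,0,0,0.1],[8,-5,-0.6,0,0,0,0.1],[11,-5,-0.6,0,0,-0.002,0.1],[12.7,-5,-0.6,0,0,-0.002,0.1],[12.7,-5,-0.6,0,0,-0.002,0.1],[12.7,-5,-0.6,0,0,-0.002,0.1]]
  grip_force: 30

```text
clock: 12.85
position: [0.5397, 0.299, 0.0459]
tool_rot: [2.674, 1.57, -0.253]
force: [0.9, 0.4, -0.7]
grip_width: 0.0245
```

```bash
python3 -c "
from h import *
s=bot.observe();print(s['force'],s['grip_width'],inbay(s['position']))
print(gb(.026,.086,.0415))
snap('wrist','w9')"
```

```text
[ 0.90912575  0.36806438 -0.71509781] 0.024454886619536067 [0.0106 0.0863 0.0459]
[0.44, 0.03, -1.54, 0.0, -0.0004, -0.0002]
```

View pics/w9.png

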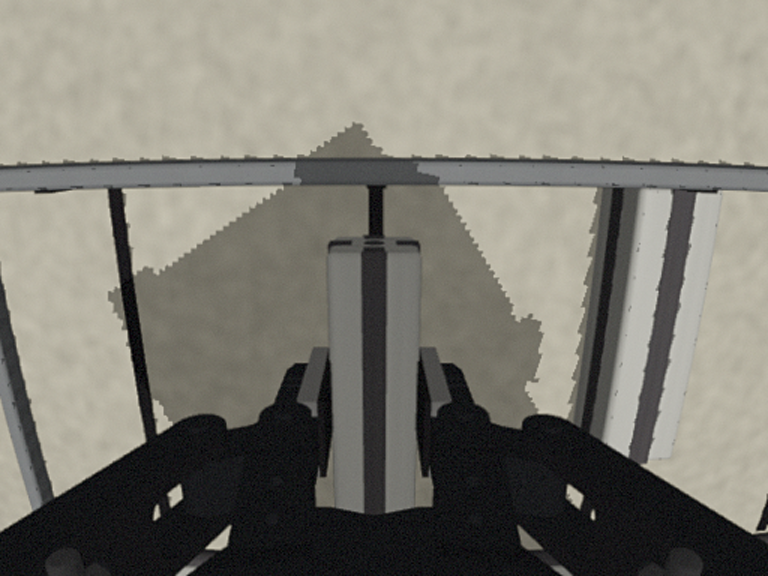

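>>> step_arm:
  targets:
    - [[0.3,0,-0.6,0,0,0,0.1],[0.45,0,-1.1,0,0,0,0.1],[0.45,0,-1.4,0,0,0,0.1],[0.45,0,-1.5,0,0,0,0.1],[0.45,0,-1.6,0,0,0,0.1],[0.45,0,-1.6,0,0,0,0.1]]

```text
clock: 13.5
position: [0.5556, 0.3026, 0.0419]
tool_rot: [-3.057, 1.57, 0.299]
force: [0.1, -0.3, -0.9]
grip_width: 0.0248
```

>>> step_arm:
  targets:
    - [[0.05,0,-0.1,0,0,0,0.1],[0.05,0,-0.2,0,0,0,0.1],[0.05,0,-0.2,0,0,0,0.1]]

```text
clock: 13.8
position: [0.5573, 0.303, 0.0413]
tool_rot: [3.069, 1.57, 0.142]
force: [-0.5, -0.2, -0.2]
grip_width: 0.0247
```

>>> step_arm:
  targets:
    - [[0.0,0,-0.1,0,0,0,0.1],[0.0,0,-0.2,0,0,0,0.1],[0.0,0,-0.2,0,0,0,0.1]]

```text
clock: 14.1
position: [0.5574, 0.303, 0.0408]
tool_rot: [0.284, 1.567, -2.642]
force: [-12.3, -2.4, 4.1]
grip_width: 0.0248
```

>>> step_arm:
  targets:
    - [[0,0,0,0,0,0,0.1],[0,0,0,0,0,0,0.6],[0,0,0,0,0,0,0.6],[0,0,0,0,0,0,0.6],[-3,0,0,0,0,0,0.6],[-8,0,0,0,0,0,0.6],[-13,0,0,0,0,0,0.6],[-17,0,0,0,0,0,0.6]]

```text
clock: 14.9
position: [0.5582, 0.3034, 0.2138]
tool_rot: [0.14, 1.569, -2.787]
force: [0.6, -0.1, 0.4]
grip_width: 0.0515
```

```bash
python3 -c "
from h import *
snap('wrist','w10')
print(go([.48,-.16,.25],-1.6))"
```

```text
[-3.19, 43.69, 17.71, 0.2437, -0.0052, 0.0028]
```

View pics/w10.png

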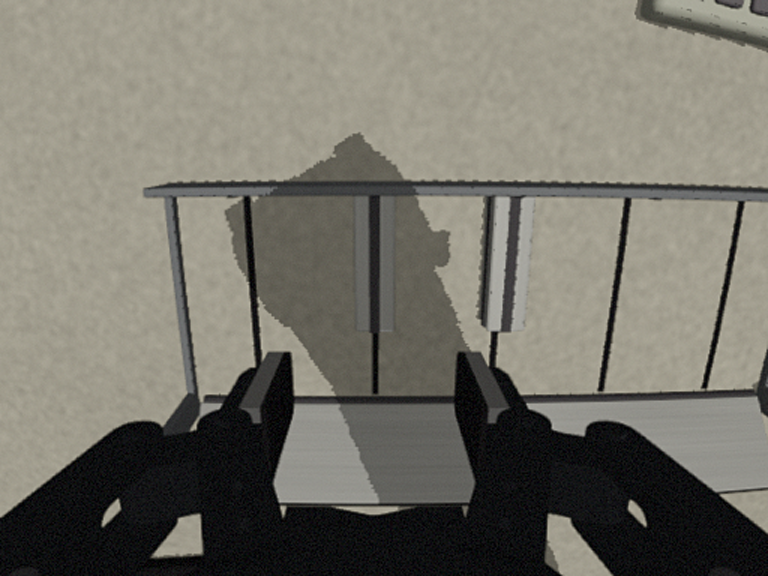

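>>> step_arm:
  targets:
    - [[-3,43.7,17.7,0.24,0,0,1],[-3,43.7,17.7,0.24,0,0,1],[-3,43.7,17.7,0.24,0,0,1],[-3,43.7,17.7,0.24,0,0,1],[-3,43.7,17.7,0.24,0,0,1],[-3,43.7,17.7,0.24,0,0,1],[-3,43.7,17.7,0.24,0,0,1],[-3,43.7,17.7,0.24,0,0,1],[-3,43.7,17.7,0.24,0,0,1],[-3,43.7,17.7,0.24,0,0,1]]

```text
clock: 15.95
position: [0.4789, -0.1648, 0.2486]
tool_rot: [-2.811, 1.565, 0.3]
force: [-0.0, 0.8, 0.4]
grip_width: 0.0857
```

```bash
python3 -c "
from h import *
s=bot.observe();print(s['qd'].round(3),s['position'])
snap('wrist','w11')"
```

```text
[ 0.313  0.029  0.041 -0.084 -0.041  0.057  0.399] [ 0.47887661 -0.16475393  0.24861767]
```

View pics/w11.png

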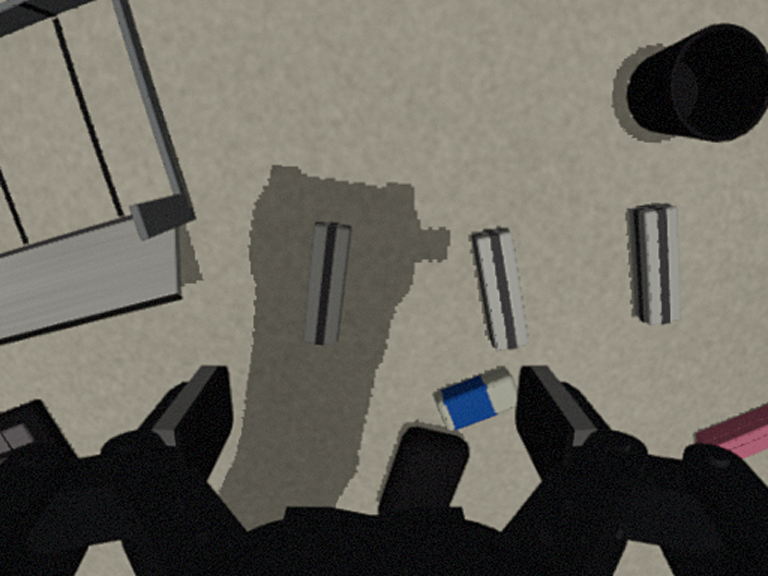

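```bash
python3 -c "
from h import *
c,th=bar('w11',(333,226),(320,343)); print(go([c[0],c[1],.12],th-np.pi/2))
bar('w11',(492,236),(508,347));bar('w11',(654,210),(656,323))
"
```

```text
w11 [ 0.4529 -0.1277  0.026 ] -0.163 0.09
[12.86, -3.76, 2.77, 0.1311, -0.0054, 0.0016]
w11 [ 0.4438 -0.2561  0.026 ] 0.178 0.0876
w11 [ 0.4598 -0.3737  0.026 ] 0.144 0.0883
```

>>> step_arm:
  targets:
    - [[5,-3.8,2.8,0.13,-0.005,0,1],[10,-3.8,2.8,0.13,-0.005,0,1],[12.9,-3.8,2.8,0.13,-0.005,0,1],[12.9,-3.8,2.8,0.13,-0.005,0,1],[12.9,-3.8,2.8,0.13,-0.005,0,1]]

```text
clock: 16.5
position: [0.4529, -0.1273, 0.1203]
tool_rot: [-1.352, 1.569, 1.628]
force: [0.1, 0.0, 0.1]
grip_width: 0.0851
```

```bash
python3 -c "
from h import *
s=bot.observe();print(s['qd'].round(3),s['position'])
snap('wrist','w12')"
```

```text
[ 0.007 -0.043  0.001 -0.018 -0.002  0.007  0.002] [ 0.45293262 -0.12731982  0.1202696 ]
```

View pics/w12.png

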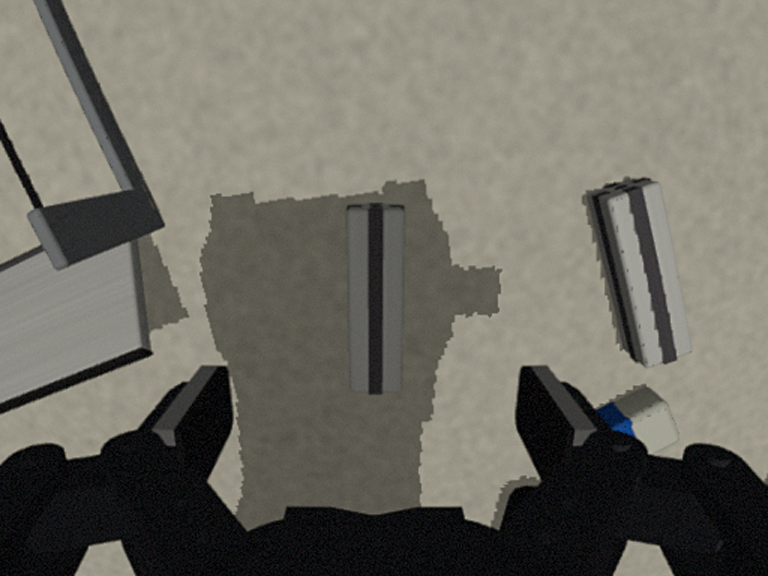

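>>> step_arm:
  targets:
    - [[5,0,0,0,0,0,1],[8,0,0,0,0,0,1],[8.8,0,0,0,0,0,1],[8.8,0,0,0,0,0,0.1],[8.8,0,0,0,0,0,0.1],[8.8,0,0,0,0,0,0.1],[8.8,0,0,0,0,0,0.1],[8.8,0,0,0,0,0,0.1],[8.8,0,0,0,0,0,0.1]]
  grip_force: 50

```text
clock: 17.45
position: [0.4544, -0.1276, 0.0344]
tool_rot: [-2.772, 1.567, 0.208]
force: [-2.2, 1.2, 20.0]
grip_width: 0.0247
```

>>> step_arm:
  targets:
    - [[-5,0,0,0,0,0,0.1],[-10,0,0,0,0,0,0.1],[-14,0,0,0,0,0,0.1],[-14,0,0,0,0,0,0.1]]

```text
clock: 17.85
position: [0.4559, -0.1283, 0.1796]
tool_rot: [-3.041, 1.559, -0.061]
force: [0.0, 0.5, -2.3]
grip_width: 0.0245
```

```bash
python3 -c "
from h import *
s=bot.observe();print(s['qpos'],s['grip_width'])
for y in LY: print(y,gb(.01,y,.17))"
```

```text
[ 0.21439837  0.38717084 -0.08135913  2.06531304  0.04742171  0.67911834
 -1.6308658 ] 0.02454201361438848
-0.172 [1.11, -19.49, -10.79, -0.377, -0.0118, -0.001]
-0.086 [1.08, -27.49, -7.62, -0.377, -0.0118, -0.001]
0 [1.05, -35.49, -4.46, -0.377, -0.0118, -0.001]
0.086 [1.02, -43.48, -1.29, -0.377, -0.0118, -0.001]
0.172 [1.0, -51.48, 1.87, -0.377, -0.0118, -0.001]
```

>>> step_arm:
  targets:
    - [[1,-51.5,1.9,-0.377,-0.012,0,0.1],[1,-51.5,1.9,-0.377,-0.012,0,0.1],[1,-51.5,1.9,-0.377,-0.012,0,0.1],[1,-51.5,1.9,-0.377,-0.012,0,0.1],[1,-51.5,1.9,-0.377,-0.012,0,0.1],[1,-51.5,1.9,-0.377,-0.012,0,0.1],[1,-51.5,1.9,-0.377,-0.012,0,0.1],[1,-51.5,1.9,-0.377,-0.012,0,0.1],[1,-51.5,1.9,-0.377,-0.012,0,0.1],[1,-51.5,1.9,-0.377,-0.012,0,0.1]]

```text
clock: 18.85
position: [0.5185, 0.3699, 0.17]
tool_rot: [1.17, 1.569, -1.757]
force: [0.5, -0.3, -0.3]
grip_width: 0.0244
```

```bash
python3 -c "
from h import *
s=bot.observe();print(s['qpos'],s['grip_width'],inbay(s['position']))
print(gb(.01,.172,.046))"
```

```text
[-0.5763095   0.63787023 -0.20698258  1.63190512  0.15925577  0.88942693
 -2.20067598] 0.02436149279774458 [0.0049 0.1601 0.17  ]
[12.4, -1.21, -0.51, 0.0, 0.0005, -0.0012]
```

>>> step_arm:
  targets:
    - [[0,-1.2,-0.5,0,0,0,0.1],[4,-1.2,-0.5,0,0,0,0.1],[8,-1.2,-0.5,0,0,0,0.1],[11,-1.2,-0.5,0,0,0,0.1],[12.4,-1.2,-0.5,0,0,0,0.1],[12.4,-1.2,-0.5,0,0,0,0.1],[12.4,-1.2,-0.5,0,0,0,0.1]]
  grip_force: 30

```text
clock: 19.55
position: [0.5211, 0.3827, 0.0469]
tool_rot: [1.735, 1.57, -1.192]
force: [-0.3, 0.6, -0.9]
grip_width: 0.0246
```

```bash
python3 -c "
from h import *
s=bot.observe();print(s['force'],s['grip_width'],inbay(s['position']))
print(gb(.026,.172,.0425))
snap('wrist','w13')"
```

```text
[-0.32776394  0.5804324  -0.93329165] 0.024553231944104227 [0.0103 0.172  0.0469]
[0.44, -0.0, -1.57, -0.0002, -0.0002, -0.0009]
```

View pics/w13.png

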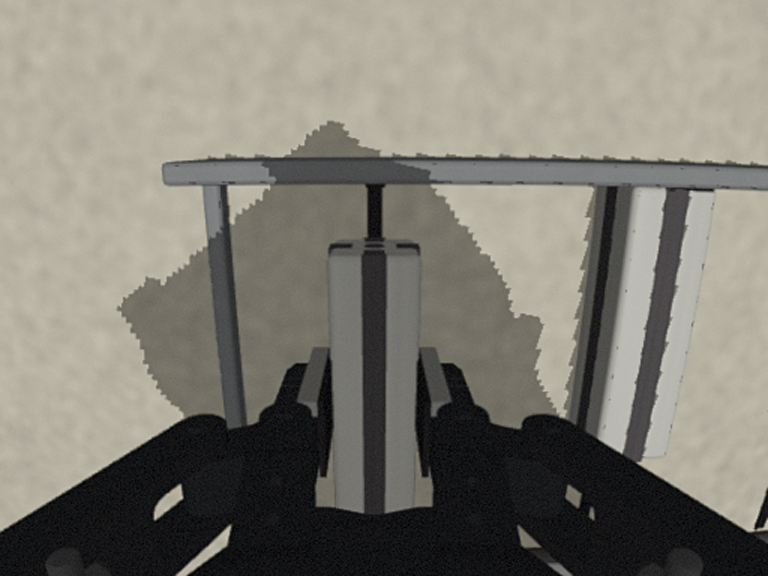

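Guide line at column 375, groove at 374: aligned.

>>> step_arm:
  targets:
    - [[0.3,0,-0.6,0,0,0,0.1],[0.45,0,-1.1,0,0,0,0.1],[0.45,0,-1.4,0,0,0,0.1],[0.45,0,-1.6,0,0,0,0.1],[0.45,0,-1.7,0,0,0,0.1],[0.45,0,-1.7,0,0,0,0.1]]

```text
clock: 20.2
position: [0.538, 0.3865, 0.0428]
tool_rot: [2.534, 1.57, -0.393]
force: [0.2, -0.3, -0.6]
grip_width: 0.0247
```

>>> step_arm:
  targets:
    - [[0.05,0,-0.1,0,0,0,0.1],[0.05,0,-0.2,0,0,0,0.1],[0.05,0,-0.2,0,0,0,0.1]]

```text
clock: 20.5
position: [0.54, 0.3869, 0.0423]
tool_rot: [2.477, 1.57, -0.45]
force: [0.7, -0.9, -1.2]
grip_width: 0.0244
```

>>> step_arm:
  targets:
    - [[0.0,0,-0.1,0,0,0,0.1],[0.0,0,-0.2,0,0,0,0.1],[0.0,0,-0.2,0,0,0,0.1]]

```text
clock: 20.8
position: [0.5403, 0.387, 0.0422]
tool_rot: [0.542, 1.568, -2.385]
force: [-11.8, -3.8, 7.2]
grip_width: 0.0247
```

>>> step_arm:
  targets:
    - [[0,0,0,0,0,0,0.1],[0,0,0,0,0,0,0.6],[0,0,0,0,0,0,0.6],[0,0,0,0,0,0,0.6],[-3,0,0,0,0,0,0.6],[-8,0,0,0,0,0,0.6],[-13,0,0,0,0,0,0.6],[-17,0,0,0,0,0,0.6]]

```text
clock: 21.6
position: [0.541, 0.3875, 0.2152]
tool_rot: [0.653, 1.57, -2.274]
force: [0.1, -0.3, 0.1]
grip_width: 0.051
```

```bash
python3 -c "
from h import *
snap('wrist','w14')
print(go([.48,-.29,.22],-1.4))"
```

```text
[-0.13, 65.01, 20.56, 0.0435, -0.0057, 0.0027]
```

View pics/w14.png

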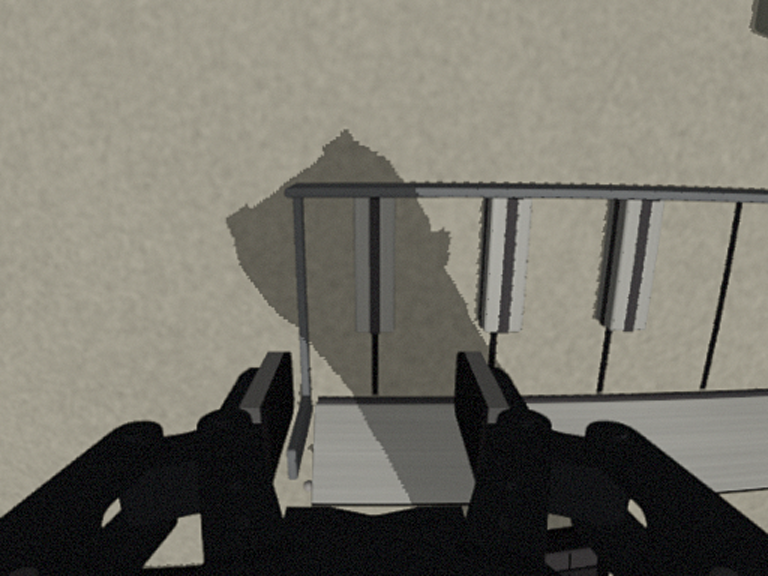

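>>> step_arm:
  targets:
    - [[0,65,20.6,0.04,0,0,1],[0,65,20.6,0.04,0,0,1],[0,65,20.6,0.04,0,0,1],[0,65,20.6,0.04,0,0,1],[0,65,20.6,0.04,0,0,1],[0,65,20.6,0.04,0,0,1],[0,65,20.6,0.04,0,0,1],[0,65,20.6,0.04,0,0,1],[0,65,20.6,0.04,0,0,1],[0,65,20.6,0.04,0,0,1]]

```text
clock: 22.65
position: [0.4954, -0.1127, 0.2173]
tool_rot: [-2.763, 1.564, 0.553]
force: [1.8, 0.1, 0.6]
grip_width: 0.0855
```

```bash
python3 -c "
from h import *
print(go([.48,-.29,.22],-1.4))"
```

```text
[-0.35, 17.2, 4.58, 0.0034, -0.0063, 0.0025]
```

>>> step_arm:
  targets:
    - [[-0.4,17.2,4.6,0,-0.006,0,1],[-0.4,17.2,4.6,0,-0.006,0,1],[-0.4,17.2,4.6,0,-0.006,0,1],[-0.4,17.2,4.6,0,-0.006,0,1],[-0.4,17.2,4.6,0,-0.006,0,1],[-0.4,17.2,4.6,0,-0.006,0,1],[-0.4,17.2,4.6,0,-0.006,0,1]]

```text
clock: 23.35
position: [0.4802, -0.2889, 0.2205]
tool_rot: [-1.758, 1.568, 1.559]
force: [0.1, 0.2, -0.3]
grip_width: 0.0854
```

```bash
python3 -c "
from h import *
s=bot.observe();print(s['qd'].round(3),s['position'])
snap('wrist','w15')"
```

```text
[-0.011 -0.004  0.     0.002  0.001  0.001  0.001] [ 0.48018803 -0.28892869  0.22052762]
```

View pics/w15.png

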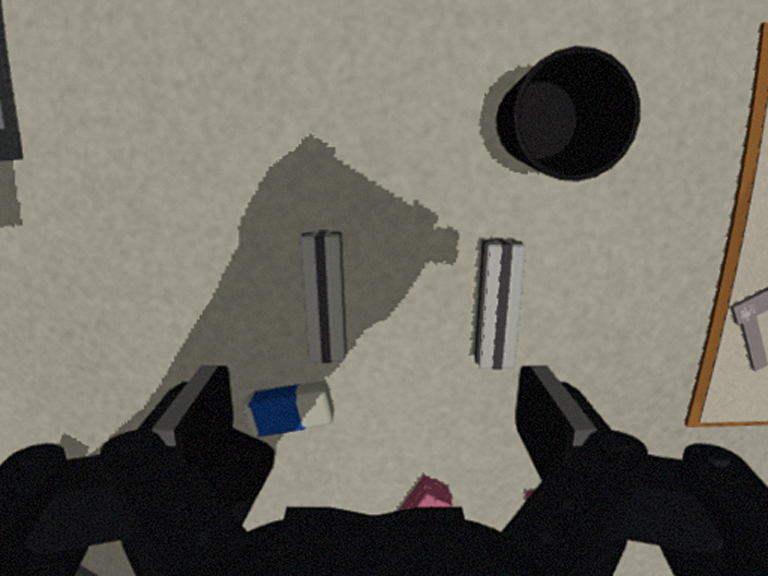

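```bash
python3 -c "
from h import *
c,th=bar('w15',(321,236),(327,360)); print(go([c[0],c[1],.12],th-np.pi/2))
bar('w15',(505,246),(497,367))
"
```

```text
w15 [ 0.4448 -0.2595  0.026 ] 0.193 0.0885
[10.07, -3.48, 2.98, -0.0172, -0.0006, 0.0028]
w15 [ 0.4601 -0.3798  0.026 ] 0.187 0.0876
```

>>> step_arm:
  targets:
    - [[5,-3.5,3,-0.017,0,0,1],[10,-3.5,3,-0.017,0,0,1],[14,-3.5,3,-0.017,0,0,1],[17.5,-3.5,3,-0.017,0,0,1],[18.7,-3.5,3,-0.017,0,0,1],[18.7,-3.5,3,-0.017,0,0,1],[18.7,-3.5,3,-0.017,0,0,0.1],[18.7,-3.5,3,-0.017,0,0,0.1],[18.7,-3.5,3,-0.017,0,0,0.1],[18.7,-3.5,3,-0.017,0,0,0.1]]
  grip_force: 50

```text
clock: 24.4
position: [0.4451, -0.2594, 0.0346]
tool_rot: [-2.359, 1.568, 0.975]
force: [-0.1, -1.3, 0.9]
grip_width: 0.0281
```

>>> step_arm:
  targets:
    - [[0,0,0,0,0,0,0.1],[-5,0,0,0,0,0,0.1],[-10,0,0,0,0,0,0.1],[-14,0,0,0,0,0,0.1],[-14,0,0,0,0,0,0.1]]

```text
clock: 24.9
position: [0.4467, -0.2608, 0.1797]
tool_rot: [2.802, 1.562, -0.147]
force: [-0.3, -0.6, -3.0]
grip_width: 0.0244
```

```bash
python3 -c "
from h import *
s=bot.observe();print(s['qpos'],s['grip_width'])
for y in LY: print(y,gb(.01,y,.17))"
```

```text
[ 0.50230823  0.44900648 -0.11429781  1.95451041  0.0708557   0.73373108
 -1.03150811] 0.024388963314401983
-0.172 [1.05, -27.35, -20.34, -0.0222, -0.0079, -0.0029]
-0.086 [1.03, -35.95, -20.14, -0.0222, -0.0079, -0.0029]
0 [1.0, -44.55, -19.95, -0.0222, -0.0079, -0.0029]
0.086 [0.98, -53.15, -19.76, -0.0222, -0.0079, -0.0029]
0.172 [0.95, -61.75, -19.57, -0.0222, -0.0079, -0.0029]
```

Held. D goes to line 1.

>>> step_arm:
  targets:
    - [[1,-36,-20.1,-0.022,-0.008,-0.003,0.1],[1,-36,-20.1,-0.022,-0.008,-0.003,0.1],[1,-36,-20.1,-0.022,-0.008,-0.003,0.1],[1,-36,-20.1,-0.022,-0.008,-0.003,0.1],[1,-36,-20.1,-0.022,-0.008,-0.003,0.1],[1,-36,-20.1,-0.022,-0.008,-0.003,0.1],[1,-36,-20.1,-0.022,-0.008,-0.003,0.1],[1,-36,-20.1,-0.022,-0.008,-0.003,0.1],[1,-36,-20.1,-0.022,-0.008,-0.003,0.1],[1,-36,-20.1,-0.022,-0.008,-0.003,0.1]]

```text
clock: 25.9
position: [0.575, 0.1335, 0.1693]
tool_rot: [-0.745, 1.57, 2.615]
force: [0.1, -1.0, -1.9]
grip_width: 0.0246
```

```bash
python3 -c "
from h import *
s=bot.observe();print(s['qpos'],s['grip_width'],inbay(s['position']))
print(gb(.01,-.086,.046))"
```

```text
[-0.22334698  0.56930386 -0.14903539  1.76442054  0.10870036  0.81668266
 -1.77676122] 0.024613098673002716 [ 0.0098 -0.083   0.1693]
[12.33, 0.31, -0.03, 0.0033, 0.0009, 0.0009]
```

>>> step_arm:
  targets:
    - [[2,0.3,0,0.003,0,0,0.1],[6,0.3,0,0.003,0,0,0.1],[9,0.3,0,0.003,0,0,0.1],[11.5,0.3,0,0.003,0,0,0.1],[12.3,0.3,0,0.003,0,0,0.1],[12.3,0.3,0,0.003,0,0,0.1],[12.3,0.3,0,0.003,0,0,0.1]]
  grip_force: 30

```text
clock: 26.6
position: [0.5759, 0.1302, 0.0474]
tool_rot: [-1.574, 1.57, 1.782]
force: [0.6, -0.0, -1.8]
grip_width: 0.0249
```

```bash
python3 -c "
from h import *
s=bot.observe();print(s['force'],s['grip_width'],inbay(s['position']))
print(gb(.026,-.086,.0425))
snap('wrist','w16')"
```

```text
[ 0.56833593 -0.01269138 -1.83930833] 0.02492259805201244 [ 0.0101 -0.0864  0.0474]
[0.49, -0.04, -1.59, -0.0004, -0.0, 0.0008]
```

View pics/w16.png

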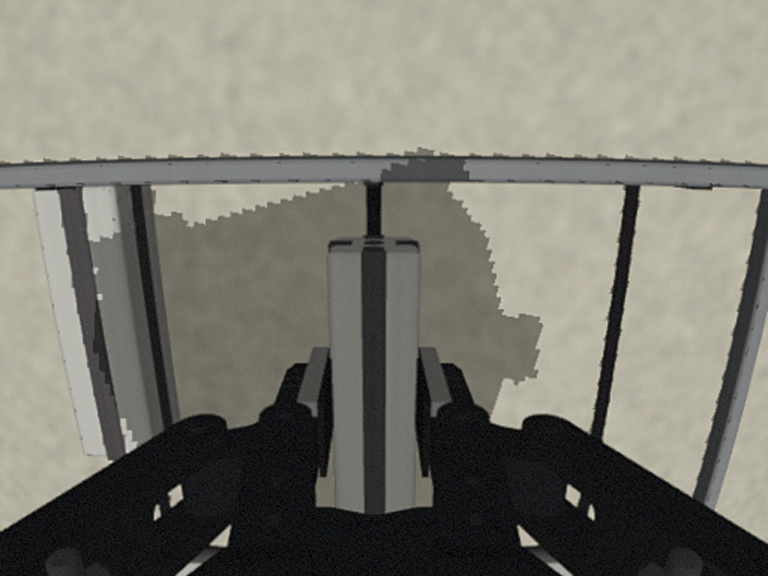

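Guide line and groove agree at column 373-374.

>>> step_arm:
  targets:
    - [[0.3,0,-0.6,0,0,0,0.1],[0.45,0,-1.1,0,0,0,0.1],[0.45,0,-1.4,0,0,0,0.1],[0.45,0,-1.6,0,0,0,0.1],[0.45,0,-1.7,0,0,0,0.1],[0.45,0,-1.7,0,0,0,0.1]]

```text
clock: 27.25
position: [0.5928, 0.134, 0.0432]
tool_rot: [-2.269, 1.57, 1.087]
force: [0.4, -0.0, -1.2]
grip_width: 0.0247
```

>>> step_arm:
  targets:
    - [[0.05,0,-0.1,0,0,0,0.1],[0.05,0,-0.2,0,0,0,0.1],[0.05,0,-0.2,0,0,0,0.1]]

```text
clock: 27.55
position: [0.5945, 0.1345, 0.0429]
tool_rot: [-1.729, 1.57, 1.627]
force: [-3.1, -0.3, 4.7]
grip_width: 0.0244
```

>>> step_arm:
  targets:
    - [[0.0,0,-0.1,0,0,0,0.1],[0.0,0,-0.2,0,0,0,0.1],[0.0,0,-0.2,0,0,0,0.1]]

```text
clock: 27.85
position: [0.5947, 0.1345, 0.0428]
tool_rot: [-0.104, 1.567, -3.031]
force: [-13.6, -2.1, 13.6]
grip_width: 0.0247
```

>>> step_arm:
  targets:
    - [[0,0,0,0,0,0,0.1],[0,0,0,0,0,0,0.6],[0,0,0,0,0,0,0.6],[0,0,0,0,0,0,0.6],[-3,0,0,0,0,0,0.6],[-8,0,0,0,0,0,0.6],[-13,0,0,0,0,0,0.6],[-17,0,0,0,0,0,0.6]]

```text
clock: 28.65
position: [0.5956, 0.1346, 0.2158]
tool_rot: [-0.28, 1.569, 3.076]
force: [-0.1, 0.6, 0.2]
grip_width: 0.0512
```

```bash
python3 -c "
from h import *
snap('wrist','w17')
print(go([.49,-.38,.2],-1.4))"
```

```text
[2.01, 48.06, 21.49, 0.0433, -0.0051, 0.0011]
```

View pics/w17.png

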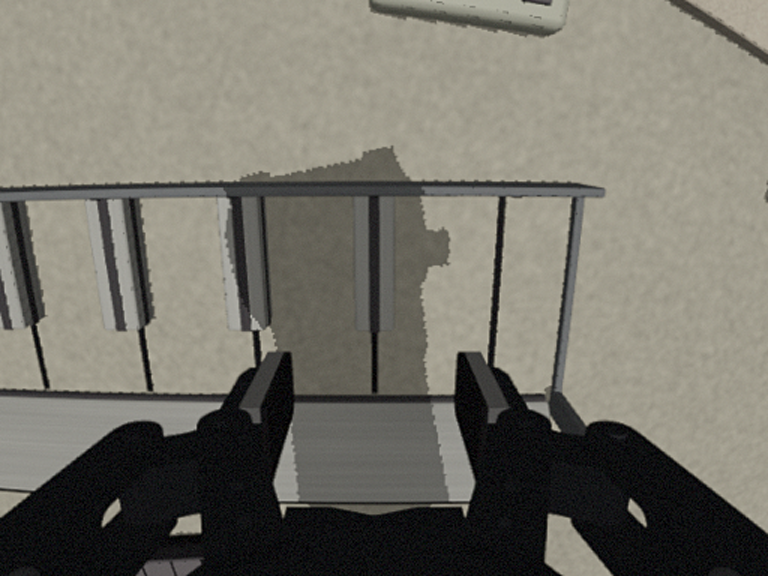

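>>> step_arm:
  targets:
    - [[2,48,21.5,0.043,-0.005,0,1],[2,48,21.5,0.043,-0.005,0,1],[2,48,21.5,0.043,-0.005,0,1],[2,48,21.5,0.043,-0.005,0,1],[2,48,21.5,0.043,-0.005,0,1],[2,48,21.5,0.043,-0.005,0,1],[2,48,21.5,0.043,-0.005,0,1],[2,48,21.5,0.043,-0.005,0,1],[2,48,21.5,0.043,-0.005,0,1],[2,48,21.5,0.043,-0.005,0,1]]

```text
clock: 29.7
position: [0.494, -0.3571, 0.2008]
tool_rot: [-1.886, 1.57, 1.426]
force: [1.2, -0.6, 0.1]
grip_width: 0.0856
```

```bash
python3 -c "
from h import *
print(go([.49,-.38,.2],-1.4))"
```

```text
[0.07, 2.19, 0.79, 0.0002, -0.0003, 0.0009]
```

>>> step_arm:
  targets:
    - [[0,2.2,0.8,0,0,0,1],[0,2.2,0.8,0,0,0,1],[0,2.2,0.8,0,0,0,1]]

```text
clock: 30.0
position: [0.4898, -0.3801, 0.2004]
tool_rot: [-1.776, 1.569, 1.536]
force: [-0.4, -0.1, -0.3]
grip_width: 0.0853
```

```bash
python3 -c "
from h import *
s=bot.observe();print(s['qd'].round(3),s['position'])
snap('wrist','w18')"
```

```text
[-0.026 -0.009 -0.017  0.012 -0.002  0.001 -0.004] [ 0.48975939 -0.3801016   0.20043653]
```

View pics/w18.png

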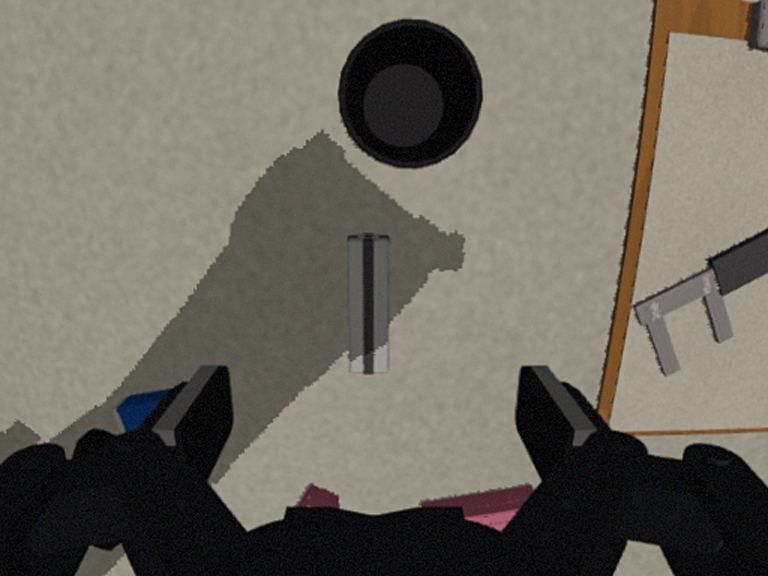

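```bash
python3 -c "
from h import *
c,th=bar('w18',(369,237),(369,372)); print(go([c[0],c[1],.033],th-np.pi/2))
"
```

```text
w18 [ 0.4615 -0.3809  0.026 ] 0.168 0.0908
[16.76, -0.31, 2.86, 0.004, -0.0005, 0.0015]
```

>>> step_arm:
  targets:
    - [[4,-0.3,2.9,0.004,0,0,1],[8,-0.3,2.9,0.004,0,0,1],[12,-0.3,2.9,0.004,0,0,1],[15.5,-0.3,2.9,0.004,0,0,1],[16.7,-0.3,2.9,0.004,0,0,1],[16.7,-0.3,2.9,0.004,0,0,1],[16.7,-0.3,2.9,0.004,0,0,0.1],[16.7,-0.3,2.9,0.004,0,0,0.1],[16.7,-0.3,2.9,0.004,0,0,0.1],[16.7,-0.3,2.9,0.004,0,0,0.1]]
  grip_force: 50

```text
clock: 31.05
position: [0.4615, -0.3813, 0.0345]
tool_rot: [-2.794, 1.569, 0.515]
force: [-0.4, -0.5, -0.4]
grip_width: 0.0282
```

>>> step_arm:
  targets:
    - [[0,0,0,0,0,0,0.1],[-5,0,0,0,0,0,0.1],[-10,0,0,0,0,0,0.1],[-14,0,0,0,0,0,0.1],[-14,0,0,0,0,0,0.1]]

```text
clock: 31.55
position: [0.4631, -0.3829, 0.1802]
tool_rot: [2.501, 1.562, -0.474]
force: [0.8, -0.5, -0.5]
grip_width: 0.0246
```

```bash
python3 -c "
from h import *
s=bot.observe();print(s['qpos'],s['grip_width'])
print(gb(.01,-.172,.17))"
```

```text
[ 0.64732779  0.56403129 -0.07812044  1.73838705  0.0551533   0.83252387
 -0.85921535] 0.02463165633983704
[0.95, -40.18, -20.05, -0.0474, -0.007, -0.0054]
```

>>> step_arm:
  targets:
    - [[1,-40.2,-20,-0.047,-0.007,-0.005,0.1],[1,-40.2,-20,-0.047,-0.007,-0.005,0.1],[1,-40.2,-20,-0.047,-0.007,-0.005,0.1],[1,-40.2,-20,-0.047,-0.007,-0.005,0.1],[1,-40.2,-20,-0.047,-0.007,-0.005,0.1],[1,-40.2,-20,-0.047,-0.007,-0.005,0.1],[1,-40.2,-20,-0.047,-0.007,-0.005,0.1],[1,-40.2,-20,-0.047,-0.007,-0.005,0.1],[1,-40.2,-20,-0.047,-0.007,-0.005,0.1],[1,-40.2,-20,-0.047,-0.007,-0.005,0.1]]

```text
clock: 32.55
position: [0.5942, 0.0545, 0.169]
tool_rot: [-1.897, 1.568, 1.467]
force: [-0.3, 0.5, -2.1]
grip_width: 0.0247
```

```bash
python3 -c "
from h import *
s=bot.observe();print(s['qpos'],s['grip_width'],inbay(s['position']))
print(gb(.01,-.172,.046))"
```

```text
[-0.10629318  0.57696083 -0.11907413  1.74973893  0.08491254  0.81902239
 -1.61271747] 0.02468214433442958 [ 0.0118 -0.1642  0.169 ]
[12.3, 0.81, 0.2, 0.0078, -0.0009, 0.0028]
```

>>> step_arm:
  targets:
    - [[2,0.8,0.2,0.008,0,0.003,0.1],[6,0.8,0.2,0.008,0,0.003,0.1],[9,0.8,0.2,0.008,0,0.003,0.1],[11.5,0.8,0.2,0.008,0,0.003,0.1],[12.3,0.8,0.2,0.008,0,0.003,0.1],[12.3,0.8,0.2,0.008,0,0.003,0.1],[12.3,0.8,0.2,0.008,0,0.003,0.1]]
  grip_force: 30

```text
clock: 33.25
position: [0.5945, 0.0466, 0.0469]
tool_rot: [3.011, 1.569, 0.083]
force: [-0.3, -0.7, -0.4]
grip_width: 0.0247
```

```bash
python3 -c "
from h import *
s=bot.observe();print(s['force'],s['grip_width'],inbay(s['position']))
print(gb(.026,-.172,.0425))
snap('wrist','w19')"
```

```text
[-0.28040583 -0.6934751  -0.37048556] 0.024749883568409847 [ 0.0105 -0.172   0.0469]
[0.45, -0.0, -1.55, -0.0003, -0.002, -0.0003]
```

View pics/w19.png

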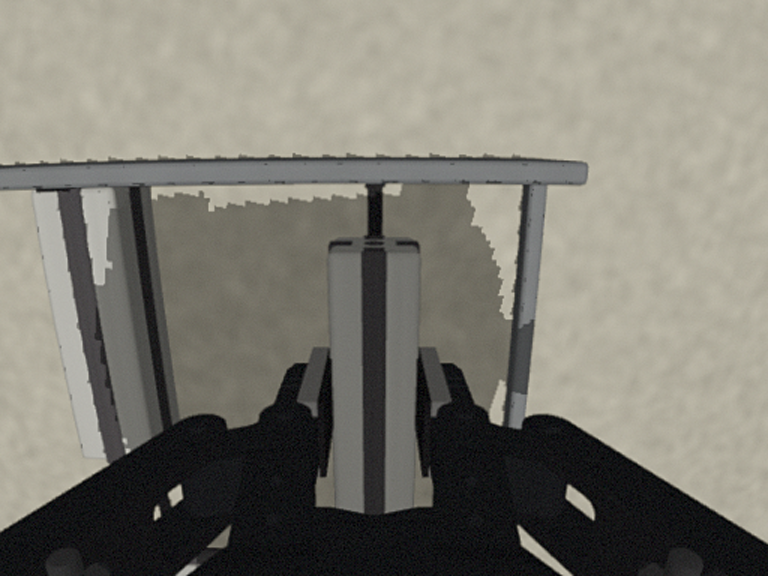

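Aligned (both at column 374).

>>> step_arm:
  targets:
    - [[0.3,0,-0.6,0,0,0,0.1],[0.45,0,-1.1,0,0,0,0.1],[0.45,0,-1.4,0,0,0,0.1],[0.45,0,-1.6,0,0,0,0.1],[0.45,0,-1.7,0,0,0,0.1],[0.45,0,-1.7,0,0,0,0.1]]

```text
clock: 33.9
position: [0.6114, 0.0503, 0.0428]
tool_rot: [3.03, 1.568, 0.103]
force: [-0.1, 0.4, -1.2]
grip_width: 0.0246
```

>>> step_arm:
  targets:
    - [[0.05,0,-0.1,0,0,0,0.1],[0.05,0,-0.2,0,0,0,0.1],[0.05,0,-0.2,0,0,0,0.1]]

```text
clock: 34.2
position: [0.613, 0.0506, 0.0426]
tool_rot: [2.884, 1.569, -0.044]
force: [-4.6, -2.5, 9.1]
grip_width: 0.0246
```

>>> step_arm:
  targets:
    - [[0.0,0,-0.1,0,0,0,0.1],[0.0,0,-0.2,0,0,0,0.1],[0.0,0,-0.2,0,0,0,0.1]]

```text
clock: 34.5
position: [0.6131, 0.0506, 0.0426]
tool_rot: [0.204, 1.568, -2.724]
force: [-13.4, -2.0, 12.2]
grip_width: 0.0247
```

>>> step_arm:
  targets:
    - [[0,0,0,0,0,0,0.1],[0,0,0,0,0,0,0.6],[0,0,0,0,0,0,0.6],[0,0,0,0,0,0,0.6],[-3,0,0,0,0,0,0.6],[-8,0,0,0,0,0,0.6],[-13,0,0,0,0,0,0.6],[-17,0,0,0,0,0,0.6]]

```text
clock: 35.3
position: [0.6137, 0.0508, 0.2156]
tool_rot: [0.866, 1.57, -2.062]
force: [0.3, 0.6, -0.7]
grip_width: 0.0517
```

```bash
python3 -c "
from h import *
snap('wrist','w20')
print(gb(.01,0,.33))"
```

```text
[-10.88, -17.22, 2.18, -0.001, -0.0067, -0.0011]
```

View pics/w20.png

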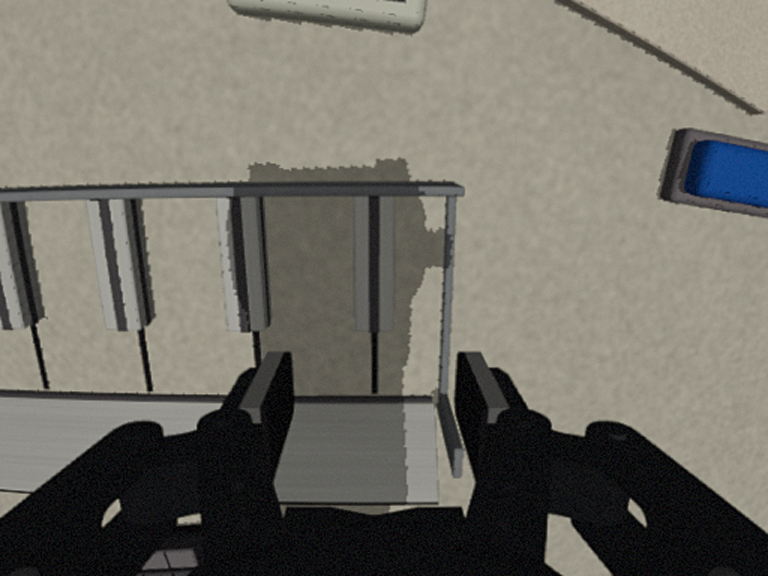

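>>> step_arm:
  targets:
    - [[-10.9,-17.2,2.2,0,-0.007,0,0],[-10.9,-17.2,2.2,0,-0.007,0,0],[-10.9,-17.2,2.2,0,-0.007,0,0],[-10.9,-17.2,2.2,0,-0.007,0,0],[-10.9,-17.2,2.2,0,-0.007,0,0],[-10.9,-17.2,2.2,0,-0.007,0,0],[-10.9,-17.2,2.2,0,-0.007,0,0]]

```text
clock: 36.05
position: [0.5575, 0.213, 0.3294]
tool_rot: [1.017, 1.568, -1.912]
force: [0.1, -1.7, -0.2]
grip_width: -0.0001
```

```bash
python3 -c "
from h import *
s=bot.observe();print(s['qd'].round(3),s['grip_width'],inbay(s['position']))
snap('wrist','w21')
print(gb(-.18,.12,.2))"
```

```text
[ 0.017  0.008  0.005  0.005 -0.002 -0.001 -0.001] -6.900733070392956e-05 [ 0.0097 -0.0016  0.3294]
[12.92, -12.17, 18.98, -0.0027, 0.0016, -0.0021]
```

View pics/w21.png

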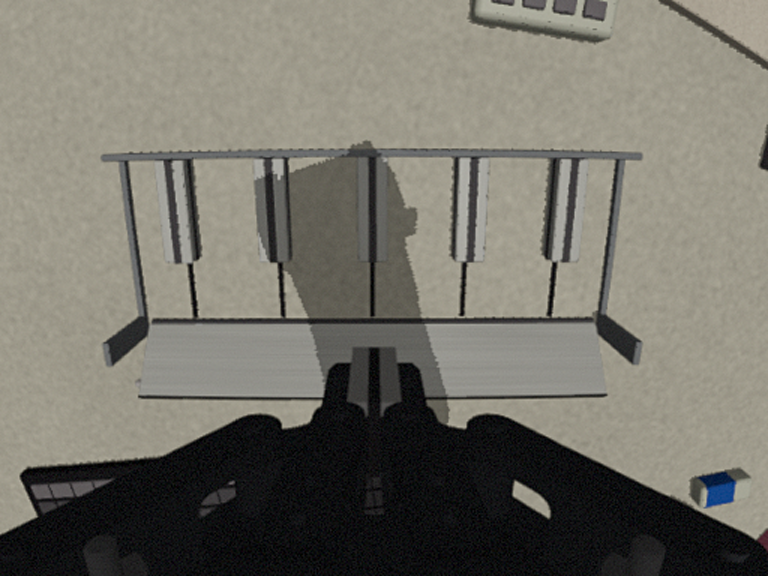

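```bash
python3 -c "
from h import *
T=np.load('pics/w21.npy')
for p,q in (((174,162),(181,262)),((271,160),(274,261)),((373,160),(372,261)),((473,160),(467,261)),((571,161),(561,261))):
    a,b=onz('wrist',np.array([p,q])/1.5,.034,T); print(inbay(a),inbay(b),((inbay(a)+inbay(b))/2)[:2])
"
```

```text
[0.07   0.1671 0.034 ] [-0.0168  0.1699  0.034 ] [0.0266 0.1685]
[0.0703 0.0842 0.034 ] [-0.0163  0.0863  0.034 ] [0.027   0.08525]
[ 0.0697 -0.0009  0.034 ] [-0.0166  0.0002  0.034 ] [ 0.02655 -0.00035]
[ 0.0699 -0.0844  0.034 ] [-0.0167 -0.0833  0.034 ] [ 0.0266  -0.08385]
[ 0.0701 -0.1681  0.034 ] [-0.0167 -0.1677  0.034 ] [ 0.0267 -0.1679]
```

>>> step_arm:
  targets:
    - [[3,-12.2,19,0,0,0,0],[6,-12.2,19,0,0,0,0],[9,-12.2,19,0,0,0,0],[12.9,-12.2,19,0,0,0,0],[12.9,-12.2,19,0,0,0,0],[12.9,-12.2,19,0,0,0,0],[12.9,-12.2,19,0,0,0,0],[12.9,-12.2,19,0,0,0,0]]

```text
clock: 36.9
position: [0.347, 0.2909, 0.2001]
tool_rot: [0.913, 1.567, -2.018]
force: [0.1, 0.5, -0.3]
grip_width: 0.0001
```

```bash
python3 -c "
from h import *
s=bot.observe();print(s['qd'].round(3),s['qpos'].round(3),inbay(s['position']))
print(gb(-.18,.12,.058))
im=eyes.grab_frame('scene')[:,:,::-1]; cv2.imwrite('pics/sc1.png',cv2.resize(im[160:360,180:420],None,fx=3,fy=3,interpolation=cv2.INTER_CUBIC))"
```

```text
[ 0.012 -0.013  0.006 -0.019 -0.001  0.007  0.003] [-0.636  0.337 -0.238  2.079  0.117  0.741 -2.308] [-0.1794  0.1193  0.2001]
[14.21, -0.11, 0.03, -0.0042, 0.0021, -0.0027]
```

View pics/sc1.png

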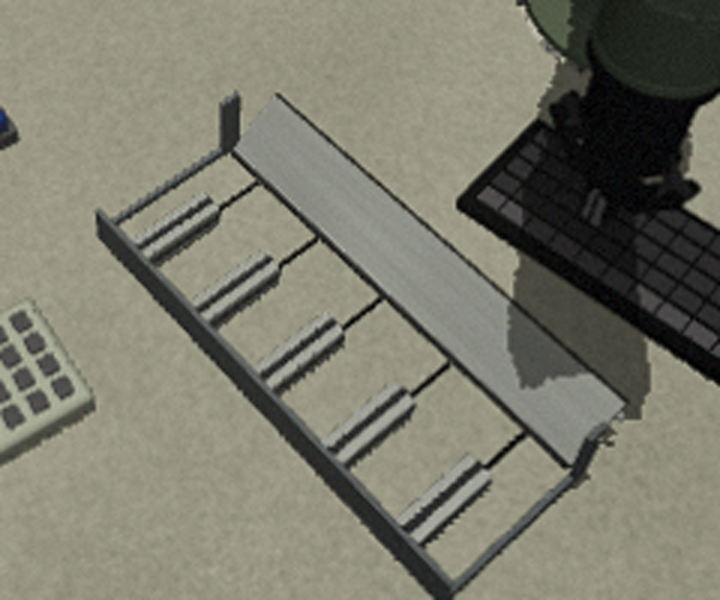

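>>> step_arm:
  targets:
    - [[4,0,0,0,0,0,0],[8,0,0,0,0,0,0],[11,0,0,0,0,0,0],[13,0,0,0,0,0,0],[14.2,0,0,0,0,0,0],[14.2,0,0,0,0,0,0]]

```text
clock: 37.55
position: [0.3478, 0.2902, 0.0579]
tool_rot: [1.015, 1.567, -1.918]
force: [0.2, 0.2, -0.2]
grip_width: 0.0001
```

>>> step_arm:
  targets:
    - [[0,0,-0.6,0,0,0,0],[0,0,-1.2,0,0,0,0],[0,0,-1.8,0,0,0,0],[0,0,-2.4,0,0,0,0],[0,0,-3.0,0,0,0,0],[0,0,-3.0,0,0,0,0]]

```text
clock: 38.15
position: [0.3736, 0.2956, 0.0576]
tool_rot: [0.537, 1.56, -2.394]
force: [-29.8, -3.1, 20.4]
grip_width: 0.0
```

```bash
python3 -c "
from h import *
s=bot.observe();print(s['force'],inbay(s['position']))
snap('wrist','w22')"
```

```text
[-29.7631998   -3.13018464  20.41849191] [-0.1525  0.1182  0.0576]
```

View pics/w22.png

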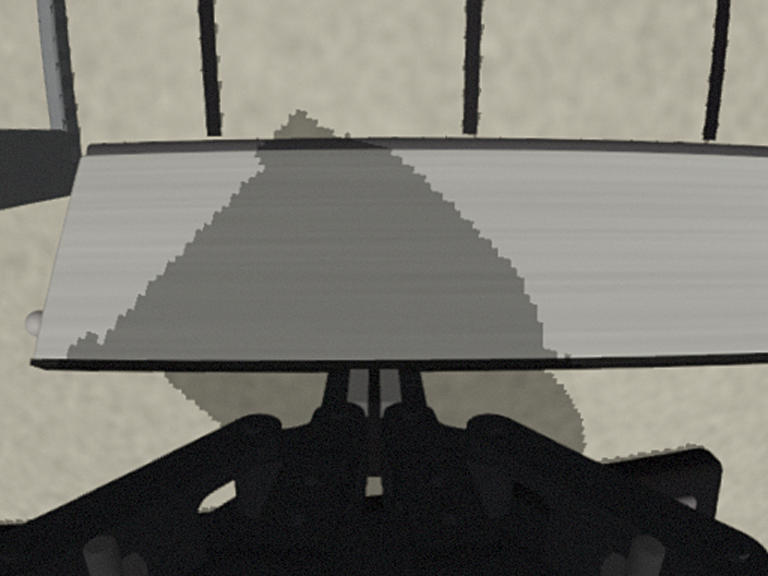

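>>> step_arm:
  targets:
    - [[-0.3,0,-0.1,0,0,0,0],[-0.6,0,-0.42,0,0,0,0],[-1.13,0,-0.9,0,0,0,0],[-1.62,0,-1.42,0,0,0,0],[-2.05,0,-2.0,0,0,0,0],[-2.4,0,-2.6,0,0,0,0],[-2.4,0,-2.6,0,0,0,0]]

```text
clock: 38.9
position: [0.4001, 0.3014, 0.0819]
tool_rot: [0.552, 1.562, -2.38]
force: [0.6, -0.1, -1.0]
grip_width: 0.0001
```

```bash
python3 -c "
from h import *
s=bot.observe();print(s['force'],inbay(s['position']))
snap('wrist','w23')"
```

```text
[ 0.63167051 -0.10660387 -0.96478859] [-0.1253  0.1183  0.0819]
```

View pics/w23.png

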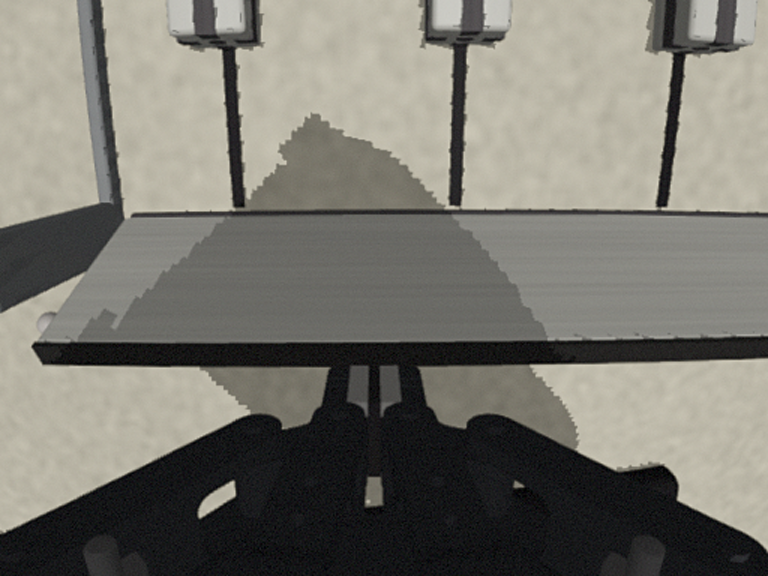

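>>> step_arm:
  targets:
    - [[-0.3,0,-0.6,0,0,0,0],[-0.55,0,-1.2,0,0,0,0],[-0.7,0,-1.8,0,0,0,0],[-0.8,0,-2.3,0,0,0,0],[-0.85,0,-2.7,0,0,0,0],[-0.85,0,-2.7,0,0,0,0]]

```text
clock: 39.55
position: [0.4267, 0.3071, 0.0899]
tool_rot: [0.545, 1.562, -2.387]
force: [-0.9, 0.5, -0.6]
grip_width: -0.0001
```

```bash
python3 -c "
from h import *
s=bot.observe();print(s['force'],inbay(s['position']))
snap('wrist','w24')"
```

```text
[-0.89514578  0.45583778 -0.622991  ] [-0.0981  0.1181  0.0899]
```

View pics/w24.png

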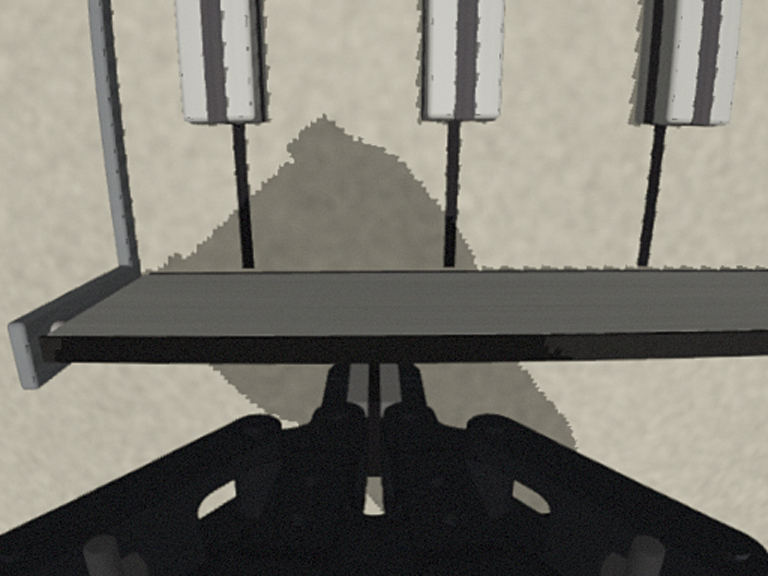

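>>> step_arm:
  targets:
    - [[-0.05,0,-0.3,0,0,0,0],[-0.08,0,-0.6,0,0,0,0],[-0.1,0,-0.8,0,0,0,0],[-0.1,0,-0.8,0,0,0,0]]

```text
clock: 40.0
position: [0.4277, 0.3073, 0.0897]
tool_rot: [0.401, 1.549, -2.528]
force: [-47.2, -7.8, 21.5]
grip_width: 0.0
```

```bash
python3 -c "
from h import *
s=bot.observe();print(s['force'],inbay(s['position']))"
```

```text
[-47.24401974  -7.8014563   21.54271652] [-0.097   0.1182  0.0897]
```

>>> step_arm:
  targets:
    - [[0,0,0.2,0,0,0,0],[0,0,0.5,0,0,0,0],[0,0,2,0,0,0,0],[0,0,4,0,0,0,0],[0,0,4,0,0,0,0]]

```text
clock: 40.5
position: [0.3875, 0.2986, 0.0908]
tool_rot: [0.405, 1.549, -2.523]
force: [-0.4, 0.5, 0.2]
grip_width: 0.0
```

```bash
python3 -c "
from h import *
s=bot.observe();print(s['force'],inbay(s['position']));print(gb(.01,0,.33))
im=eyes.grab_frame('scene')[:,:,::-1]; cv2.imwrite('pics/sc2.png',cv2.resize(im[160:360,180:420],None,fx=3,fy=3,interpolation=cv2.INTER_CUBIC))
snap('wrist','w25')"
```

```text
[-0.37040736  0.48766408  0.16435375] [-0.1382  0.1183  0.0908]
[-24.11, 12.02, -14.35, -0.001, 0.02, -0.0086]
```

View pics/sc2.png

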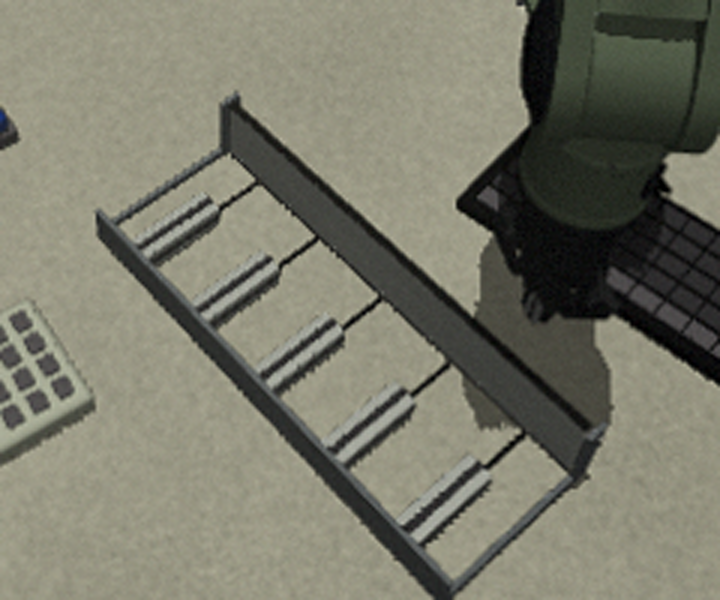

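View pics/w25.png

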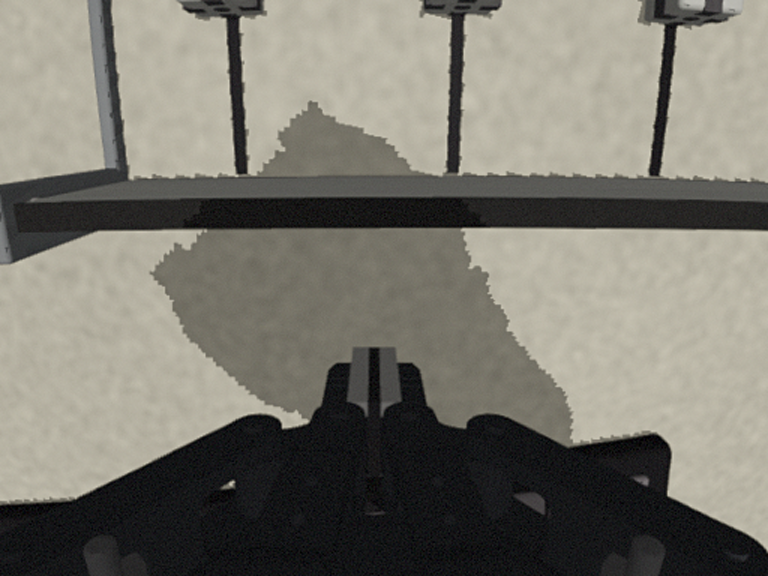

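```bash
python3 -c "
from h import *
T=np.load('pics/w25.npy')
p=np.array([[150,231],[375,229],[600,228],[375,200]])/1.5
for a in onz('wrist',p,.082,T): print(inbay(a))
print(gb(-.14,.118,.25))
"
```

```text
[-0.0871  0.1794  0.082 ]
[-0.087   0.1186  0.082 ]
[-0.0866  0.0573  0.082 ]
[-0.0794  0.1186  0.082 ]
[-15.9, 0.17, 0.68, -0.0018, 0.0187, -0.008]
```

>>> step_arm:
  targets:
    - [[-5,0,1,0,0.02,0,0],[-10,0,1,0,0.02,0,0],[-15,0,1,0,0.02,0,0],[-20,0,0,0,0.02,0,0],[-25,12,-14,0,0.02,0,0],[-25,12,-14,0,0.02,0,0],[-25,12,-14,0,0.02,0,0],[-25,12,-14,0,0.02,0,0],[-25,12,-14,0,0.02,0,0]]

```text
clock: 41.5
position: [0.5609, 0.2102, 0.3402]
tool_rot: [2.032, 1.56, -0.904]
force: [-0.3, -0.5, -0.8]
grip_width: -0.0003
```

```bash
python3 -c "
from h import *
s=bot.observe();print(s['qd'].round(3),inbay(s['position']))
snap('wrist','w26')
"
```

```text
[-0.049 -0.026 -0.057  0.095 -0.017 -0.035 -0.062] [ 0.0124 -0.005   0.3402]
```

View pics/w26.png

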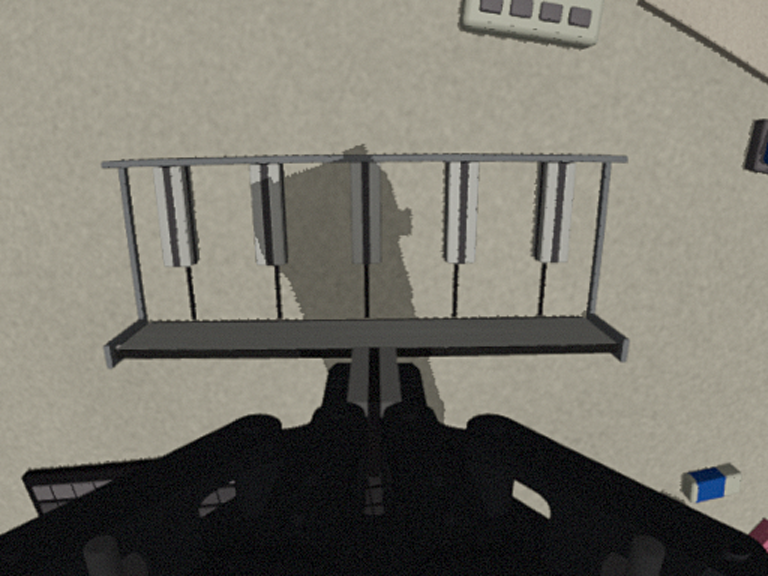

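```bash
python3 -c "
from h import *
T=np.load('pics/w26.npy')
for p,q in (((171,166),(180,265)),((267,165),(271,264)),((366,163),(366,263)),((463,163),(458,263)),((560,163),(550,262))):
    a,b=onz('wrist',np.array([p,q])/1.5,.034,T); a,b=inbay(a),inbay(b); print(((a+b)/2)[:2],np.arctan2(a[1]-b[1],a[0]-b[0]).round(3))
for a in onz('wrist',np.array([[120,359],[612,353]])/1.5,.082,T): print('flap',inbay(a))
snap('wrist','w27'); snap('top','t27')
"
```

```text
[0.02795 0.1687 ] -0.016
[0.0273 0.0848] -0.021
[ 0.0275  -0.00045] -0.013
[ 0.02685 -0.08365] -0.015
[ 0.02715 -0.1686 ] -0.02
flap [-0.0876  0.2138  0.082 ]
flap [-0.0871 -0.2126  0.082 ]
```

View pics/t27.png

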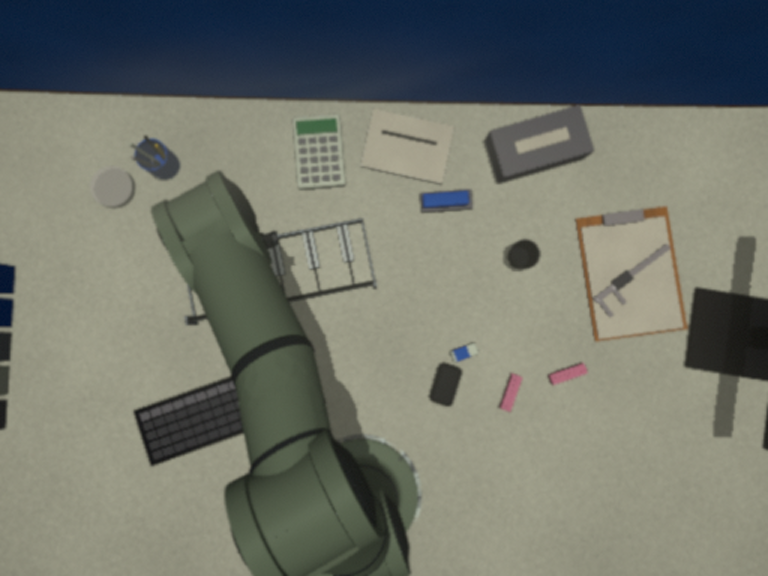

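```bash
python3 -c "
from workcell import bot
s=bot.observe();print(s['force'],s['clock']);print(bot.job_done())"
```

```text
[-0.22434785  0.94684062 -0.2382351 ] 41.65
the job is handed in; nothing more can be done
None
```

All five samples are racked on guide lines 0 to 4, each pushed against the back stop until I felt contact. The flap is shut, and I handed the job in at about 41.7 s.

**Last wrist picture, after shutting the flap:**
- **Row:** sample centres are at bay x 26.9 to 28.0 mm, 0.5 to 3.4 mm off their lines sideways, and within 0.021 rad of straight.
- **Flap:** its outer edge is at bay x -87 to -88 mm, where -87 is shut. I judged it seated from this position only, because the joint value could not be read.
- **Other objects:** in the last top picture the cup, stapler, eraser and pink look-alikes are where they were at the start. The robot was clear of everything.

**What went less well:**
- **Flap push:** a straight push jammed by friction at about 30 N, so I followed the flap's arc instead. The last push on the already shut flap reached about 50 N through the fingertips before I backed off. The 40 N limit names the arm and the gripper body, and I can't tell whether fingertip contact counts.
- **Height checks:** heights from two views were noisy, from about -1 to 31 mm, and one short-baseline pair was useless at 52 and 99 mm. I took the 26 mm sample height from the text. The apparent bar length (about 88 to 91 mm), the guide line spacing and the contact forces agreed with the given sizes.

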